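Dry-lay the carved ornaments on their paper patterns

TASK

Before glue-up, dry-lay the four carved ornaments: set each one, carved side up, on the chair-back piece whose pasted paper pattern shows its outline, so that it covers the drawn outline, with the carp and the leaf pointing the way they are drawn. Mind that the two rosettes differ in size, let go of everything, and leave the mallet and the gouge where they lie.

Things in the scene. Friction and masses are not known exactly. Their poses are not given: they have to be found in the camera images.
- carp: Carved carp of pale wood, flat-backed, scales and forked tail, 120 mm long (x), 46 wide (y), 11 thick at the edge, 18 at most, 60 g, lying carving up. Origin on the underside, on the centre line, 30 mm behind the nose and 90 ahead of the tail tips; x points to the nose, z up. Best gripped across y at x = -0.020 to -0.035, its broad middle (46 mm).
- leaf: Carved leaf of pale wood, flat-backed, midrib and veins, pointed tip, short stem, 110 mm long (x), 47 wide (y), 11 thick at the edge, 18 at most, 50 g, lying carving up. Origin on the underside, on the centre line, 30 mm behind the tip and 80 ahead of the stem's end; x points to the tip, z up. Best gripped across y at x = -0.020 to -0.038, its broad middle (46 mm).
- big_rosette: Larger carved rosette of pale wood, round with eight petals, 58 mm in diameter, flat-backed, 20 mm high at the middle and about 14 at the rim, 35 g, lying carving up. Origin at the centre of the underside, z up. Any yaw will do, for the grip and on its outline.
- small_rosette: Smaller carved rosette of pale wood, round with five petals, 38 mm in diameter, flat-backed, 18 mm high at the middle and about 12 at the rim, 18 g, lying carving up. Origin at the centre of the underside, z up. Any yaw will do, for the grip and on its outline.
- carp_splat: Chair-back piece for the carp: wood panel 160 (x) by 96 mm (y), fixed; flat top 22 mm above the bench (outermost 6 mm of the rim 16 mm), white paper on top, outline in dark lines. Origin on the underside; the carp fits when its origin is straight above and its x points the same way: x points to the drawn nose, 30 mm ahead; drawn tail tips 90 mm and panel's middle 30 mm behind.
- leaf_panel: Chair-back piece for the leaf: wood panel 150 (x) by 96 mm (y), fixed; flat top 22 mm above the bench (outermost 6 mm of the rim 16 mm), white paper on top, outline in dark lines. Origin on the underside; the leaf fits when its origin is straight above and its x points the same way: x points to the drawn tip, 30 mm ahead; drawn stem's end 80 mm and panel's middle 25 mm behind.
- big_block: Corner block for the larger rosette: wood, 100 mm square, fixed; flat top 22 mm above the bench (outermost 6 mm of the rim 16 mm), white paper on top, outline in dark lines. Origin on the underside, under its middle and the centre of the drawn eight-petal outline, 58 mm in diameter.
- small_block: Corner block for the smaller rosette: wood, 84 mm square, fixed; flat top 22 mm above the bench (outermost 6 mm of the rim 16 mm), white paper on top, outline in dark lines. Origin on the underside, under its middle and the centre of the drawn five-petal outline, 38 mm in diameter.
- mallet: Bystander, not to be moved: joiner's mallet lying at one side of the work, 245 mm long (x), head 62 x 115 mm and 64 mm high at its +x end. Origin at bench level under the middle of its length.
- gouge: Bystander, not to be moved: carving gouge lying at the other side of the work, 250 mm long (x), dark round handle 32 mm thick at its -x end, steel blade to +x. Origin at bench level near the middle of its length.

How it is judged:
By the outcome, as a careful person would: the job done as asked, in the order asked, and still so for the second after the job is handed in, with the robot touching nothing.
It also fails if it takes over 102 s, if anything falls off the work surface, if the arm or the gripper's body presses on something with over 40 N, if the wrist force passes 120 N, or if a joint passes its speed limit or range.

ROBOT

A 6-joint arm with a two-finger parallel gripper is mounted at the origin on the work surface. World frame = base frame: x ahead of the robot, y to its left, z up, the work surface at z = 0. Lengths are in m, angles in rad, forces in N, time in s.
With the tool pointing down it reaches from about 0.35 to 0.775 m from the base axis. Payload 7.3 kg.
Tool frame: the origin (TCP) lies at the very end of the fingers, on their centre line; the grasp point (between the pads) lies 19 mm behind it (ctrl.grip_depth is the x of the grasp point in the tool frame, in m); x points along the fingers, y is the direction in which the jaws open and shut, and the axes are right-handed (so a half turn about x gives the same grasp; the last joint's range is limited). The gripper opens to 92 mm and grips with 3 to 60 N. Pads are 19 mm wide; open, the fingers measure 130 mm over their backs; the gripper's body (75 mm by 190 mm) begins 47 mm behind the grasp point.
Start: joints at [1.012, 0.342, 1.524, -0, 1.275, -0.146], TCP at [0.211, 0.481, 0.227] pointing down, gripper open.
Joint ranges: [-2.53, 2.53], [-0.77, 2.02], [0.04, 2.7], [-1, 4.14], [0.28, 2.66], [-3.11, 3.11]. Speed limits (rad/s): [2.57, 2.57, 3.14, 3.14, 3.14, 3.14].

INTERFACE

Orientations are given as a unit quaternion [x, y, z, w].
In Python, from cell import ctrl, capture gives the robot as it stands.
- The arm moves only by the tool play_rows, never from a script. Its argument "deltas" is a list of rows, each an object with "travel": the shift along the tool's x, y, z in m, a list of three; "twist": the turn, a rotation vector about the tool's x, y, z in rad, a list of three. A call has exactly 5 rows; each row shifts and turns the commanded pose from where the row before left it, along the tool's axes as they then stand; what a row does not reach is not made up. A row lasts 1/10 s, in which the tool goes at most 50 mm and 8.59 degrees, less where a joint would pass 70% of its speed; a pose out of reach is approached as far as the arm can. A call is refused whole if a number of a shift passes 0.05 or a number of a turn 0.15, either way. A call with a gripper value outside its range is refused whole. "fingers" is the opening, from 0 (shut) to 1 (fully open), set as the call begins (left out, the last holds). The fingers move at their own pace and stop on an object; "force" is the grip in N (left out, the last holds). Time passes only in rows, so rows that do not move let the fingers close, or fill a call up. It gives the time, the measured TCP pose, the force and the opening at its end, in the units of the state.
- ctrl.read_state(): the state, without advancing time (a new reading comes with each control period).
- capture(name): name is "side" or "top" or "wrist"; returns a dict with "color" (400x640x3 uint8, red, green, blue), "fx", "fy", "cx", "cy" (pixels), "dist" ([k1, k2, p1, p2, k3] as OpenCV has them; the pictures are not rectified), "origin" and "orientation" of the camera in the world. Camera axes: x right, y down, z forward; pixel columns grow to the right and rows downward; lengths in m; the calibration is good to about 2 mm. A picture is of the moment at which its call begins. There is no depth.
- ctrl.hand_in(): hands the job in, once; it reports no verdict.
The state is a dict: "clock": time; "joint_positions": joint angles; "qd": joint speeds; "effort": joint torques, N m; "ee_pos": TCP position; "tcp_rot": TCP orientation; "contact_force": force on the tool from outside, world axes, zero at the start; "moment": the same for the moment, N m; "finger_gap": finger opening in m.
Only numpy, scipy, OpenCV 4.12 (cv2) and the standard library are available. Lean on these libraries where they do the work, as an engineer would, in place of code of your own. Each camera call takes 0.05 s, during which the arm holds its last target.

## Working session

There is one attempt and no reset: what is moved stays moved. The work goes in short steps, Python scripts to look and compute and a tool call to move; the robot and the scene stay as the last step left them, time stands still between calls to the robot, and variables do not carry over. Pictures are saved under pics/ and viewed, and the job is handed in when it is done.

Besides the shell and the picture viewer there is one more tool, called after "Request:" by a JSON object that holds its "op" and its "data", one argument or row to a line. play_rows: Moves the arm, as the interface text tells. Its arguments: {"type":"object","properties":{"deltas":{"type":"array"},"fingers":{"type":"number"},"force":{"type":"number"}},"required":["deltas"]}

```bash
ls; mkdir -p pics
python3 - <<'E'
from cell import ctrl,capture
import cv2,json
print(ctrl.read_state())
for n in ("top","side","wrist"):
    c=capture(n); cv2.imwrite(f"pics/{n}0.png",c["color"][:,:,::-1])
    print(n,{k:v for k,v in c.items() if k!="color"})
E
```

```text
pics
{'clock': 0.0, 'joint_positions': array([ 1.01201206e+00,  3.42713701e-01,  1.52501095e+00, -4.02986271e-06,
        1.27538465e+00, -1.45988603e-01]), 'qd': array([-1.90325926e-03, -5.41872301e-05, -1.43918543e-04, -1.66657288e-04,
       -3.22579922e-04,  1.38862073e-03]), 'effort': array([-1.50230029e-03, -4.31237984e+01, -2.44220102e+01,  7.17254123e-02,
        5.59319579e-02, -8.06133494e-05]), 'ee_pos': array([0.2103758 , 0.48056908, 0.22605176]), 'tcp_rot': array([ 0.14440711,  0.69228245, -0.14541459,  0.69191487]), 'contact_force': array([-0.07355166, -0.35283864, -0.0895663 ]), 'moment': array([ 0.01157022,  0.0240824 , -0.01819237]), 'finger_gap': 0.09156434513960611}
top {'fx': 415.92027021916874, 'fy': 415.92027021916874, 'cx': 317.63225432497933, 'cy': 191.89429711792917, 'dist': array([0.02600037, 0.        , 0.        , 0.        , 0.        ]), 'origin': array([0.31886689, 0.01871722, 1.36191815]), 'orientation': array([-0.7027696 ,  0.70829889, -0.05004472,  0.04385318])}
side {'fx': 483.0825199366004, 'fy': 483.0825199366004, 'cx': 318.2452701299558, 'cy': 202.46662946517577, 'dist': array([-0.13625504,  0.        ,  0.        ,  0.        ,  0.        ]), 'origin': array([ 0.21415434, -1.44464183,  1.11910576]), 'orientation': array([ 0.88945659, -0.06996736,  0.04771111, -0.44910487])}
wrist {'fx': 358.5810159688109, 'fy': 358.5810159688109, 'cx': 317.1635220241215, 'cy': 194.1484193526326, 'dist': array([0.00553779, 0.        , 0.        , 0.        , 0.        ]), 'origin': array([0.14799675, 0.50921833, 0.38342676]), 'orientation': array([0.82944319, 0.54323296, 0.07039193, 0.10939344])}
```

View pics/top0.png

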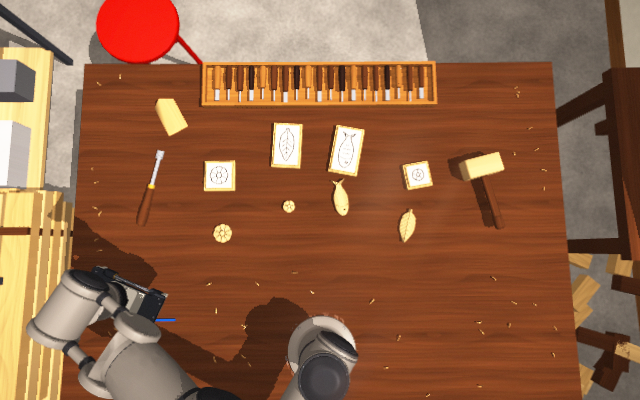

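View pics/side0.png

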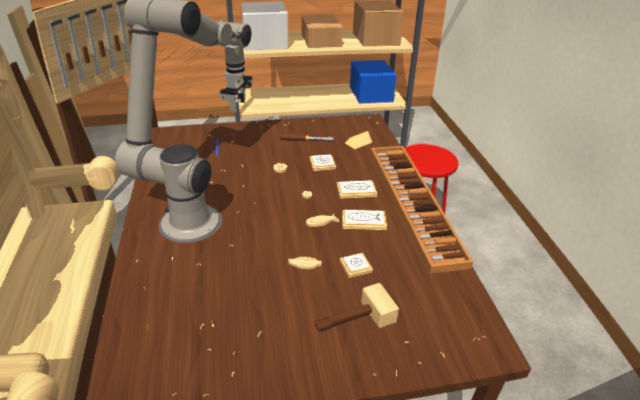

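View pics/wrist0.png

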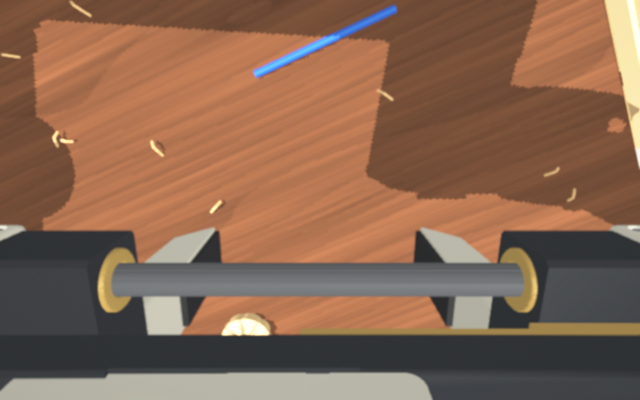

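```bash
python3 - <<'E'
import cv2
a=cv2.imread("pics/top0.png")[110:255,195:445]
cv2.imwrite("pics/top0z.png",cv2.resize(a,None,fx=3.2,fy=3.2,interpolation=cv2.INTER_CUBIC))
E
cat > h.py <<'E'
import numpy as np,cv2
from scipy.spatial.transform import Rotation as R
from cell import ctrl,capture
def K(c): return np.array([[c["fx"],0,c["cx"]],[0,c["fy"],c["cy"]],[0,0,1]])
def ray(c,pts,z):
    p=np.asarray(pts,float).reshape(-1,1,2)
    u=cv2.undistortPoints(p,K(c),c["dist"])[:,0]
    d=R.from_quat(c["orientation"]).apply(np.c_[u,np.ones(len(u))])
    o=c["origin"]; return (o+d*((z-o[2])/d[:,2])[:,None])[:,:2]
def proj(c,P):
    r=R.from_quat(c["orientation"]).inv(); 
    return cv2.projectPoints(np.asarray(P,float).reshape(-1,1,3),r.as_rotvec(),-r.apply(c["origin"]),K(c),c["dist"])[0][:,0]
def snap(n,f):
    c=capture(n); cv2.imwrite(f"pics/{f}.png",c["color"][:,:,::-1]); 
    import pickle; pickle.dump(c,open(f"pics/{f}.pkl","wb")); return c
def rectify(c,z,x0,x1,y0,y1,s=1000.):
    # ortho: image up=+x, left=+y ; s px/m
    w=int((y1-y0)*s);h=int((x1-x0)*s)
    jj,ii=np.meshgrid(np.arange(w),np.arange(h))
    P=np.stack([x1-ii/s,y1-jj/s,np.full(ii.shape,z)],-1).reshape(-1,3)
    m=proj(c,P).reshape(h,w,2).astype(np.float32)
    return cv2.remap(c["color"],m[...,0],m[...,1],cv2.INTER_CUBIC)[:,:,::-1].copy()
E
python3 - <<'E'
from h import *
c=snap("top","top1")
for n,p,z in [("bigblock",(219.5,175.5),.022),("bigros",(222,233),.01),("smallros",(289,206),.01),("leafp",(287,146),.022),("carps",(347,150),.022),("carp",(341,198),.01),("leaf",(407,226),.01),("smallblock",(417,175),.022),("mallethead",(482,166),.064),("gouge",(150,190),.015)]:
    print(n,ray(c,p,z).round(3))
E
```

```text
bigblock [[0.554 0.325]]
bigros [[0.368 0.316]]
smallros [[0.454 0.1  ]]
leafp [[0.651 0.106]]
carps [[ 0.637 -0.092]]
carp [[ 0.479 -0.07 ]]
leaf [[ 0.386 -0.283]]
smallblock [[ 0.551 -0.319]]
mallethead [[ 0.571 -0.516]]
gouge [[0.509 0.55 ]]
```

View pics/top0z.png

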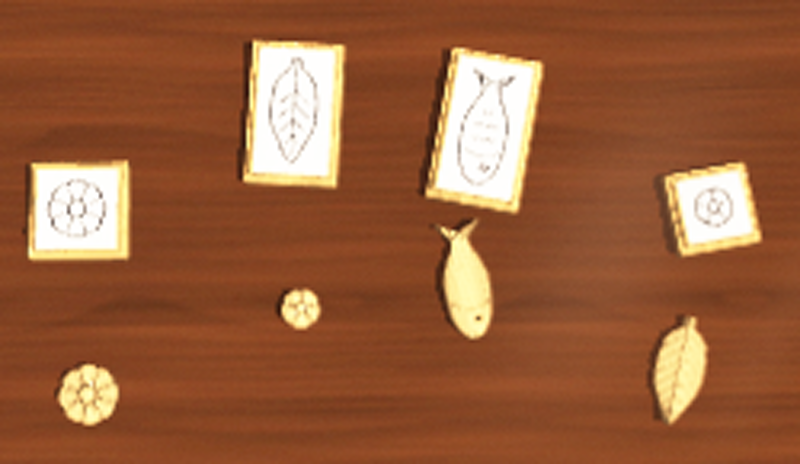

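Run:
```python
from h import *
s=ctrl.read_state(); T=R.from_quat(s["tcp_rot"])
print(T.as_matrix().round(3))
c=snap("wrist","w1"); C=R.from_quat(c["orientation"])
print((T.inv()*C).as_matrix().round(3), T.inv().apply(c["origin"]-s["ee_pos"]).round(4)); print(C.as_matrix().round(3))
# top-cam rectified
t=snap("top","top2")
cv2.imwrite("pics/r022.png",rectify(t,.022,.35,.75,-.4,.4,1000))
```

```text
[[-0.     0.401  0.916]
 [-0.001  0.916 -0.401]
 [-1.    -0.001 -0.   ]]
[[ 0.001 -0.258  0.966]
 [ 1.     0.002 -0.   ]
 [-0.001  0.966  0.258]] [-0.1573  0.001  -0.0687]
[[ 0.4    0.886  0.236]
 [ 0.917 -0.386 -0.105]
 [-0.002  0.258 -0.966]]
```

View pics/r022.png

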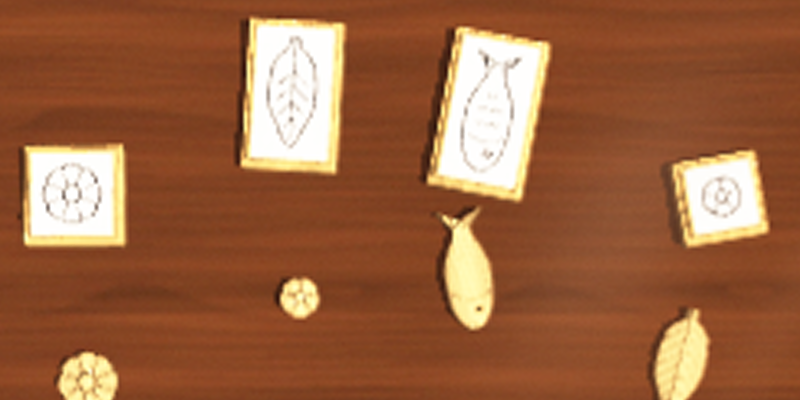

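Request:
{"op": "play_rows", "data": {
  "deltas": [
    {"travel": [-0.01, 0, 0], "twist": [-0.138, 0, 0]},
    {"travel": [-0.01, 0, 0], "twist": [-0.138, 0, 0]},
    {"travel": [-0.01, 0, 0], "twist": [-0.137, 0, 0]},
    {"travel": [0, -0.03, 0.039], "twist": [0, 0, 0]},
    {"travel": [0, -0.03, 0.039], "twist": [0, 0, 0]}
  ],
  "fingers": 1
}}

```text
clock: 0.8
ee_pos: [0.2887, 0.4209, 0.257]
tcp_rot: [-0.001, 0.707, 0.002, 0.707]
contact_force: [0.9, 1.0, -0.1]
finger_gap: 0.0916
```

Request:
{"op": "play_rows", "data": {
  "deltas": [
    {"travel": [0, -0.03, 0.039], "twist": [0, 0, 0]},
    {"travel": [0, -0.03, 0.039], "twist": [0, 0, 0]},
    {"travel": [0, -0.03, 0.039], "twist": [0, 0, 0]},
    {"travel": [0, -0.03, 0.039], "twist": [0, 0, 0]},
    {"travel": [0, -0.03, 0.036], "twist": [0, 0, 0]}
  ]
}}

```text
clock: 1.3
ee_pos: [0.4822, 0.2694, 0.2567]
tcp_rot: [0.0, 0.707, 0.0, 0.707]
contact_force: [-0.7, 0.3, 0.5]
finger_gap: 0.0921
```

```bash
python3 -c "
from h import *
snap('wrist','A')"
```

```text
(no output)
```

View pics/A.png

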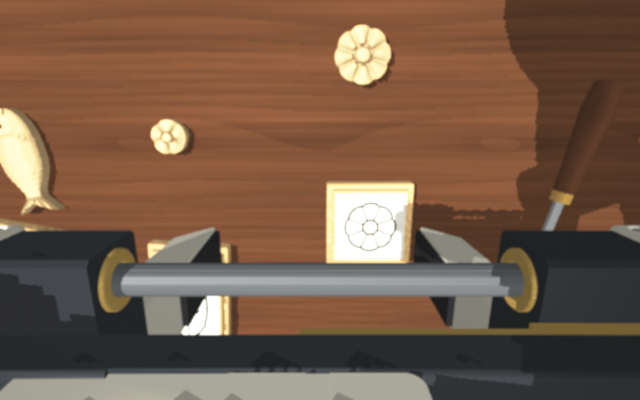

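Request:
{"op": "play_rows", "data": {
  "deltas": [
    {"travel": [0, -0.015, 0.037], "twist": [0, 0, 0]},
    {"travel": [0, -0.015, 0.037], "twist": [0, 0, 0]},
    {"travel": [0, -0.015, 0.037], "twist": [0, 0, 0]},
    {"travel": [0, -0.015, 0.037], "twist": [0, 0, 0]},
    {"travel": [0, -0.01, 0.037], "twist": [0, 0, 0]}
  ]
}}

```text
clock: 1.85
ee_pos: [0.6669, 0.2, 0.2566]
tcp_rot: [0.0, 0.707, -0.0, 0.707]
contact_force: [1.0, -0.2, 0.5]
finger_gap: 0.0919
```

```bash
python3 -c "
from h import *
snap('wrist','B')"
```

```text
(no output)
```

View pics/B.png

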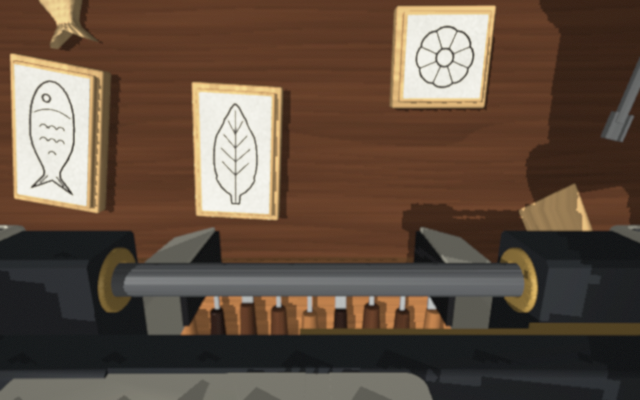

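Request:
{"op": "play_rows", "data": {
  "deltas": [
    {"travel": [0, -0.048, 0], "twist": [0, 0, 0]},
    {"travel": [0, -0.048, 0], "twist": [0, 0, 0]},
    {"travel": [0, -0.048, 0], "twist": [0, 0, 0]},
    {"travel": [0, -0.048, 0], "twist": [0, 0, 0]},
    {"travel": [0, -0.048, 0], "twist": [0, 0, 0]}
  ]
}}

```text
clock: 2.4
ee_pos: [0.6652, -0.0403, 0.2566]
tcp_rot: [-0.0, 0.707, 0.0, 0.707]
contact_force: [1.4, 0.1, -0.5]
finger_gap: 0.092
```

Request:
{"op": "play_rows", "data": {
  "deltas": [
    {"travel": [0, -0.04, 0], "twist": [0, 0, 0]},
    {"travel": [0, -0.04, 0], "twist": [0, 0, 0]},
    {"travel": [0, -0.04, 0], "twist": [0, 0, 0]},
    {"travel": [0, -0.02, 0], "twist": [0, 0, 0]},
    {"travel": [0, 0, 0], "twist": [0, 0, 0]}
  ]
}}

```text
clock: 2.9
ee_pos: [0.6653, -0.1815, 0.256]
tcp_rot: [0.001, 0.707, -0.001, 0.707]
contact_force: [-0.0, 0.1, 0.5]
finger_gap: 0.0916
```

```bash
python3 -c "
from h import *
snap('wrist','C')"
```

Request:
{"op": "play_rows", "data": {
  "deltas": [
    {"travel": [0, 0, -0.037], "twist": [0, 0, 0]},
    {"travel": [0, 0, -0.037], "twist": [0, 0, 0]},
    {"travel": [0, 0, -0.037], "twist": [0, 0, 0]},
    {"travel": [0, 0, -0.037], "twist": [0, 0, 0]},
    {"travel": [0, 0, -0.02], "twist": [0, 0, 0]}
  ]
}}

```text
clock: 3.45
ee_pos: [0.4956, -0.1765, 0.2571]
tcp_rot: [-0.0, 0.707, 0.001, 0.707]
contact_force: [-0.3, 0.7, 1.0]
finger_gap: 0.0917
```

```bash
python3 -c "
from h import *
snap('wrist','D')"
```

```text
(no output)
```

View pics/C.png

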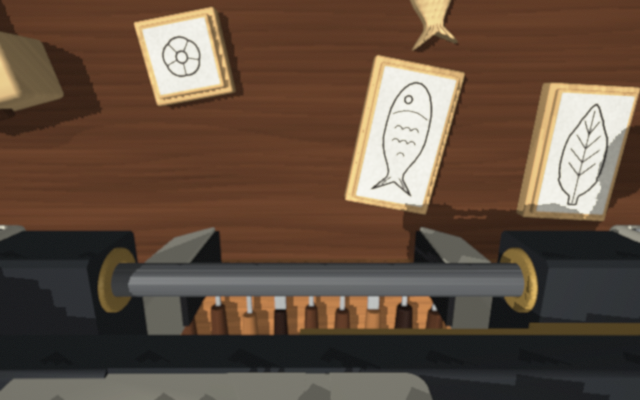

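View pics/D.png

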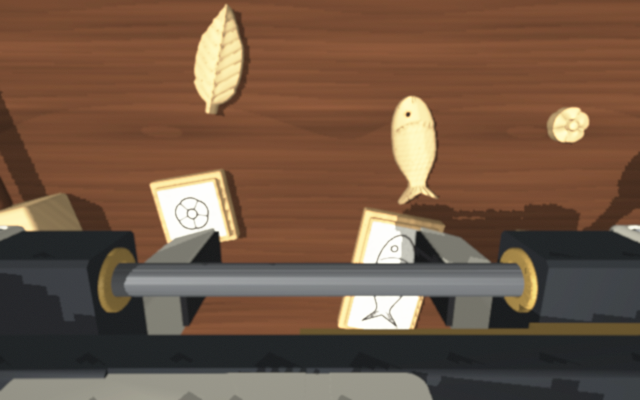

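```bash
cat > meas.py <<'E'
from h import *
import pickle
def shape(world):
    # world: contour pts (m). filled moments via high-res raster
    P=world; lo=P.min(0)-.005; S=4000
    q=((P-lo)*S); w,h=(q.max(0)+25).astype(int)
    im=np.zeros((h,w),np.uint8); cv2.fillPoly(im,[q.round().astype(np.int32)],255)
    y,x=np.nonzero(im); X=np.c_[x,y]/S+lo; m=X.mean(0)
    ev,V=np.linalg.eigh(np.cov((X-m).T)); a=V[:,1]
    t=(P-m)@a; n=np.array([-a[1],a[0]]); u=(P-m)@n
    return m,a,t.min(),t.max(),u.min(),u.max(),len(X)/S/S
def show(name,r,pointed=False):
    m,a,t0,t1,u0,u1,A=r
    if pointed and a[0]>0: a=-a;t0,t1=-t1,-t0   # nose towards robot (-x)
    n=np.array([-a[1],a[0]])
    s=f"{name:14s} cen {m.round(4)} A {A*1e6:.0f}mm2 L {1e3*(t1-t0):.1f} W {1e3*(u1-u0):.1f}"
    if pointed: 
        o=m+a*((t1+t0)/2+ (0.030 if pointed=='carp' else .025))
        s+=f" yaw {np.arctan2(a[1],a[0]):.3f} origin {o.round(4)}"
    else: s+=f" mid {(m+a*(t0+t1)/2+n*(u0+u1)/2).round(4)}"
    print(s)
def contours(c,kind):
    im=c["color"]; hsv=cv2.cvtColor(im,cv2.COLOR_RGB2HSV)
    if kind=="paper": m=cv2.inRange(hsv,(0,0,115),(179,35,255))
    else: m=cv2.inRange(hsv,(12,40,120),(32,165,255))
    m[228:]=0
    return m,cv2.findContours(m,cv2.RETR_CCOMP,cv2.CHAIN_APPROX_NONE)
if __name__=="__main__":
  for f in "ABCD":
    c=pickle.load(open(f"pics/{f}.pkl","rb")); print("==",f)
    m,(cs,h)=contours(c,"paper"); cv2.imwrite(f"pics/m_{f}_p.png",m)
    for k,q in enumerate(cs):
        if cv2.contourArea(q)<250: continue
        w=ray(c,q[:,0],.022)
        (x,y),wh,an=cv2.minAreaRect(q); 
        ww=cv2.minAreaRect((w*1000).astype(np.float32))
        print("paper" if h[0][k][3]<0 else "  hole",(int(x),int(y)),"rect",np.round(ww[0],1),np.round(ww[1],1),round(ww[2],1), end=" ")
        show("",shape(w),False)
    m,(cs,h)=contours(c,"wood"); cv2.imwrite(f"pics/m_{f}_w.png",m)
    for k,q in enumerate(cs):
        if cv2.contourArea(q)<250 or h[0][k][3]>=0: continue
        (x,y),wh,an=cv2.minAreaRect(q)
        print("wood",(int(x),int(y)),end=" "); show("",shape(ray(c,q[:,0],.006)),False)
E
python3 meas.py; python3 -c "
import cv2,numpy as np
a=[np.hstack([cv2.imread(f'pics/m_{f}_{k}.png')[:230] for k in 'pw']) for f in 'ABCD']
cv2.imwrite('pics/masks.png',cv2.resize(np.vstack(a),(800,575)))"
```

```text
== A
paper (370, 210) rect [537.5 330.6] [40.8 82.5] 0.1                cen [0.5373 0.3301] A 3283mm2 L 82.8 W 41.6 mid [0.5375 0.3307]
wood (369, 203)                cen [0.5232 0.3291] A 2344mm2 L 106.7 W 60.6 mid [0.5345 0.331 ]
wood (168, 136)                cen [0.4557 0.1022] A 1422mm2 L 47.4 W 42.3 mid [0.4563 0.1009]
wood (23, 160)                cen [ 0.4867 -0.064 ] A 4849mm2 L 124.9 W 62.5 mid [ 0.4855 -0.0636]
wood (362, 54)                cen [0.3691 0.3175] A 2925mm2 L 63.2 W 61.6 mid [0.3692 0.3177]
== B
paper (234, 153) rect [659.  110.2] [ 75.6 129.6] 86.8                cen [0.659  0.1102] A 9611mm2 L 129.6 W 75.7 mid [0.659  0.1102]
paper (51, 134) rect [640.8 -87. ] [ 75.7 139.7] 79.1                cen [ 0.6407 -0.0871] A 10359mm2 L 139.7 W 75.8 mid [ 0.6408 -0.0871]
paper (445, 56) rect [557.7 330.6] [79.7 78.8] 90.0                cen [0.5576 0.3306] A 6220mm2 L 104.4 W 104.4 mid [0.5577 0.3306]
wood (555, 217)                cen [0.7282 0.4855] A 2949mm2 L 87.5 W 53.0 mid [0.723  0.4849]
wood (234, 150)                cen [0.6602 0.1079] A 15267mm2 L 155.6 W 1
[... 1261 characters left out ...]
2 -320.7] [55.2 65.5] 9.8                cen [ 0.5477 -0.3198] A 3178mm2 L 73.8 W 54.7 mid [ 0.5452 -0.3202]
wood (401, 216)                cen [ 0.5666 -0.0854] A 1444mm2 L 103.3 W 27.9 mid [ 0.5699 -0.0737]
wood (39, 209)                cen [ 0.561  -0.5056] A 2951mm2 L 93.3 W 46.3 mid [ 0.5608 -0.5115]
wood (191, 202)                cen [ 0.5342 -0.3181] A 2342mm2 L 105.5 W 82.5 mid [ 0.5414 -0.3224]
wood (568, 124)                cen [0.4546 0.1037] A 1561mm2 L 48.9 W 41.9 mid [0.4545 0.1034]
wood (413, 149)                cen [ 0.4807 -0.0667] A 4757mm2 L 125.1 W 51.6 mid [ 0.4847 -0.0661]
wood (217, 58)                cen [ 0.3902 -0.283 ] A 4063mm2 L 116.0 W 54.0 mid [ 0.3887 -0.2835]
```

View pics/masks.png

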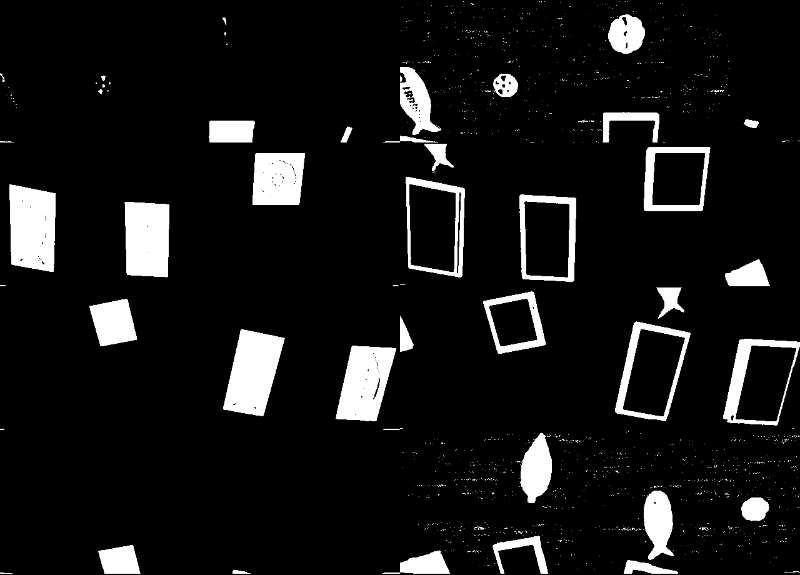

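Run:
```python
from meas import *
for f,boxes in {"A":[("big",362,54,.007),("small",168,136,.006)],"D":[("small",568,124,.006),("carp",413,149,.006),("leaf",217,58,.006)]}.items():
    c=pickle.load(open(f"pics/{f}.pkl","rb")); m,_=contours(c,"wood")
    m=cv2.morphologyEx(m,cv2.MORPH_CLOSE,np.ones((5,5)));m=cv2.morphologyEx(m,cv2.MORPH_OPEN,np.ones((3,3)))
    for n,x,y,z in boxes:
        for q in cv2.findContours(m,cv2.RETR_EXTERNAL,cv2.CHAIN_APPROX_NONE)[0]:
            if cv2.pointPolygonTest(q,(x,y),False)>0:
                p=n if n in("carp","leaf") else False
                show(f+n,shape(ray(c,q[:,0],z)),p)
                if p: # tip/tail by hand check
                    w=ray(c,q[:,0],z); print("  minx",w[w[:,0].argmin()],"maxx",w[w[:,0].argmax()],"rect",cv2.minAreaRect((w*1000).astype(np.float32)))
                    cv2.drawContours(c["color"],[q],-1,(255,0,0),1)
    cv2.imwrite(f"pics/z{f}.png",cv2.resize(c["color"][:230,:,::-1],None,fx=1.25,fy=1.25))
```

```text
Abig           cen [0.3691 0.3172] A 2934mm2 L 63.0 W 62.2 mid [0.3691 0.3174]
Asmall         cen [0.4557 0.1018] A 1459mm2 L 48.9 W 42.3 mid [0.4565 0.1002]
Dsmall         cen [0.4543 0.1039] A 1608mm2 L 49.5 W 43.0 mid [0.4539 0.1033]
Dcarp          cen [ 0.4805 -0.0668] A 4833mm2 L 132.0 W 51.5 yaw -2.997 origin [ 0.4514 -0.071 ]
  minx [ 0.41696905 -0.0780309 ] maxx [ 0.54920332 -0.07847736] rect ((480.675048828125, -66.38479614257812), (131.7159881591797, 51.342350006103516), 9.820283889770508)
Dleaf          cen [ 0.3898 -0.283 ] A 4123mm2 L 116.7 W 55.0 yaw 2.896 origin [ 0.3643 -0.2766]
  minx [ 0.33269202 -0.26836226] maxx [ 0.44444187 -0.29966848] rect ((388.59954833984375, -283.44451904296875), (53.218284606933594, 113.35287475585938), 86.73178100585938)
```

View pics/zD.png

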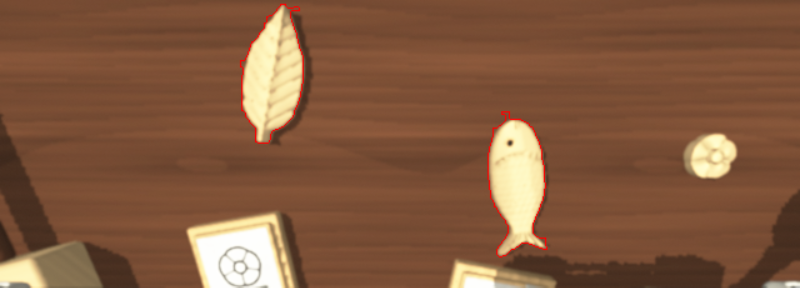

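```bash
cat > obj.py <<'E'
from meas import *
def meas_obj(c,boxes,out=None,rowmax=228):
    hsv=cv2.cvtColor(c["color"],cv2.COLOR_RGB2HSV); m=cv2.inRange(hsv,(8,15,150),(35,150,255)); m[rowmax:]=0
    m=cv2.morphologyEx(m,cv2.MORPH_OPEN,np.ones((3,3)))
    im=c["color"].copy()
    for n,x,y,z in boxes:
        for q in cv2.findContours(m,cv2.RETR_EXTERNAL,cv2.CHAIN_APPROX_NONE)[0]:
            if cv2.pointPolygonTest(q,(x,y),False)>0:
                p=n if n in("carp","leaf") else False
                show(n,shape(ray(c,q[:,0],z)),p); cv2.drawContours(im,[q],-1,(255,0,0),1)
    if out: cv2.imwrite(out,cv2.resize(im[:,:,::-1],None,fx=1.25,fy=1.25))
if __name__=="__main__":
  for f,boxes in {"A":[("big",362,44,.007),("small",168,136,.006)],"D":[("small",568,124,.006),("carp",413,149,.006),("leaf",217,58,.006)]}.items():
    meas_obj(pickle.load(open(f"pics/{f}.pkl","rb")),boxes,f"pics/y{f}.png")
E
python3 obj.py
```

```text
big            cen [0.3707 0.2974] A 3867mm2 L 190.2 W 60.3 mid [0.3725 0.2532]
small          cen [0.4523 0.1019] A 1612mm2 L 101.2 W 41.5 mid [0.4549 0.0987]
small          cen [0.4545 0.1042] A 1427mm2 L 46.7 W 40.6 mid [0.4542 0.1037]
carp           cen [ 0.48   -0.0665] A 4430mm2 L 122.8 W 49.5 yaw -3.008 origin [ 0.455  -0.0698]
leaf           cen [ 0.3903 -0.283 ] A 3830mm2 L 112.8 W 50.4 yaw 2.897 origin [ 0.3651 -0.2767]
```

View pics/yD.png

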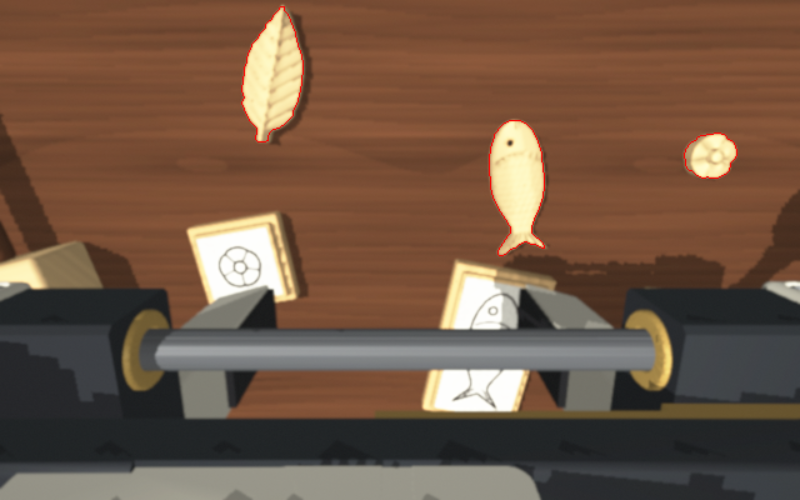

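Request:
{"op": "play_rows", "data": {
  "deltas": [
    {"travel": [0, -0.0357, -0.034], "twist": [0, 0, 0]},
    {"travel": [0, -0.0357, -0.034], "twist": [0, 0, 0]},
    {"travel": [0, -0.0357, -0.034], "twist": [0, 0, 0]},
    {"travel": [0.04, 0, 0], "twist": [0.1225, 0, 0]},
    {"travel": [0.04, 0, 0], "twist": [0.1225, 0, 0]}
  ]
}}

```text
clock: 4.0
ee_pos: [0.3964, -0.2866, 0.177]
tcp_rot: [0.088, 0.7, -0.089, 0.703]
contact_force: [0.9, 0.4, -0.6]
finger_gap: 0.0914
```

```bash
cat >> h.py <<'E'
def to(x,y,z,yaw,line=True):
    """remaining tool-frame travel & twist to target; yaw= angle of tool z axis in world (mod pi if line)"""
    s=ctrl.read_state(); T=R.from_quat(s["tcp_rot"]); p=s["ee_pos"]
    zt=T.apply([0,0,1]); cy=np.arctan2(zt[1],zt[0]); d=yaw-cy
    per=np.pi if line else 2*np.pi
    d=(d+per/2)%per-per/2
    print("t",round(s["clock"],2),"pos",p.round(4),"yaw",round(cy,4),"travel",T.inv().apply(np.array([x,y,z])-p).round(4),"twist_x",round(-d,4),"rotated-frame travel",(R.from_rotvec([0,0,d])*T).inv().apply(np.array([x,y,z])-p).round(4),"tilt",T.apply([1,0,0]).round(4)[:2],"gap",round(s["finger_gap"],4),"F",s["contact_force"].round(1),"q",s["joint_positions"].round(2))
E
python3 -c "
from h import *
to(.393,-.2837,.004,2.897)"
```

```text
t 4.0 pos [ 0.3964 -0.2866  0.177 ] yaw -0.2511 travel [ 0.173   0.0022 -0.0048] twist_x -0.0065 rotated-frame travel [ 0.173   0.0023 -0.0048] tilt [ 0.0036 -0.0025] gap 0.0914 F [ 0.9  0.4 -0.6] q [-0.78  0.32  1.7   0.    1.11 -2.1 ]
```

Request:
{"op": "play_rows", "data": {
  "deltas": [
    {"travel": [0.04, 0.001, -0.003], "twist": [0, 0, 0]},
    {"travel": [0.04, 0, 0], "twist": [0, 0, 0]},
    {"travel": [0.04, 0, 0], "twist": [0, 0, 0]},
    {"travel": [0.02, 0, 0], "twist": [0, 0, 0]},
    {"travel": [0, 0, 0], "twist": [0, 0, 0]}
  ]
}}

```text
clock: 4.5
ee_pos: [0.3927, -0.2818, 0.0343]
tcp_rot: [0.087, 0.703, -0.084, 0.7]
contact_force: [0.1, -0.6, 0.7]
finger_gap: 0.0919
```

```bash
python3 -c "
from h import *
c=snap('wrist','E'); to(.393,-.2837,.004,2.897)"
```

```text
t 4.55 pos [ 0.3935 -0.2829  0.036 ] yaw -0.2432 travel [ 0.032  -0.0009 -0.0003] twist_x 0.0014 rotated-frame travel [ 0.032  -0.0009 -0.0003] tilt [-0.0015  0.002 ] gap 0.0918 F [-0.1  0.   1. ] q [-0.78  0.52  1.86  0.    0.76 -2.11]
```

View pics/E.png

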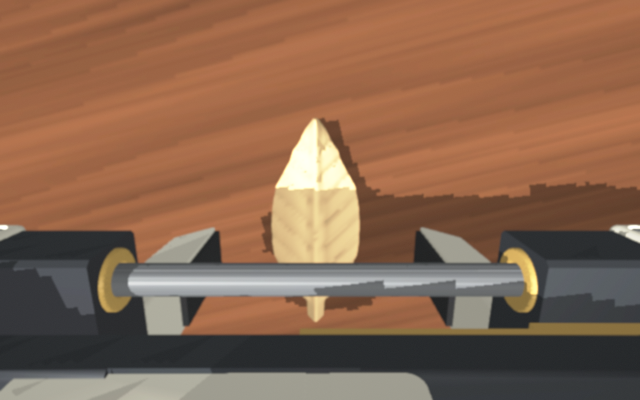

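Request:
{"op": "play_rows", "data": {
  "deltas": [
    {"travel": [0.016, -0.0005, 0], "twist": [0, 0, 0]},
    {"travel": [0.012, 0, 0], "twist": [0, 0, 0]},
    {"travel": [0.004, 0, 0], "twist": [0, 0, 0]},
    {"travel": [0, 0, 0], "twist": [0, 0, 0]},
    {"travel": [0, 0, 0], "twist": [0, 0, 0]}
  ]
}}

```text
clock: 5.05
ee_pos: [0.3934, -0.2851, 0.0053]
tcp_rot: [0.086, 0.702, -0.086, 0.702]
contact_force: [-0.2, -0.2, -0.1]
finger_gap: 0.0917
```

Request:
{"op": "play_rows", "data": {
  "deltas": [
    {"travel": [0, 0, 0], "twist": [0, 0, 0]},
    {"travel": [0, 0, 0], "twist": [0, 0, 0]},
    {"travel": [0, 0, 0], "twist": [0, 0, 0]},
    {"travel": [0, 0, 0], "twist": [0, 0, 0]},
    {"travel": [0, 0, 0], "twist": [0, 0, 0]}
  ],
  "fingers": 0.3,
  "force": 15
}}

```text
clock: 5.55
ee_pos: [0.393, -0.2849, 0.0047]
tcp_rot: [0.086, 0.702, -0.086, 0.702]
contact_force: [-0.1, -1.0, 0.2]
finger_gap: 0.0565
```

```bash
python3 -c "
from h import *
to(.393,-.2837,.004,2.897)"
```

```text
t 5.55 pos [ 0.393  -0.2849  0.0047] yaw -0.2448 travel [ 0.0007  0.0012 -0.0003] twist_x -0.0002 rotated-frame travel [ 0.0007  0.0012 -0.0003] tilt [0.0001 0.    ] gap 0.0565 F [-0.1 -1.   0.2] q [-0.79  0.58  1.88  0.    0.68 -2.11]
```

Request:
{"op": "play_rows", "data": {
  "deltas": [
    {"travel": [0, 0, 0], "twist": [0, 0, 0]},
    {"travel": [0, 0, 0], "twist": [0, 0, 0]},
    {"travel": [0, 0, 0], "twist": [0, 0, 0]},
    {"travel": [-0.01, 0, 0], "twist": [0, 0, 0]},
    {"travel": [-0.03, 0, 0], "twist": [0, 0, 0]}
  ]
}}

```text
clock: 6.05
ee_pos: [0.3917, -0.2837, 0.0436]
tcp_rot: [0.088, 0.703, -0.085, 0.7]
contact_force: [0.1, -0.7, 0.3]
finger_gap: 0.0447
```

```bash
python3 -c "
from h import *
c=snap('wrist','F'); to(.6587,.1100,.1,3.0849)"
```

```text
t 6.1 pos [ 0.3942 -0.286   0.049 ] yaw -0.2445 travel [-0.0513  0.4482  0.1609] twist_x -0.1879 rotated-frame travel [-0.051   0.4103  0.2418] tilt [ 0.0028 -0.0027] gap 0.0448 F [ 2.  -1.3  3. ] q [-0.79  0.5   1.85  0.    0.79 -2.11]
```

View pics/F.png

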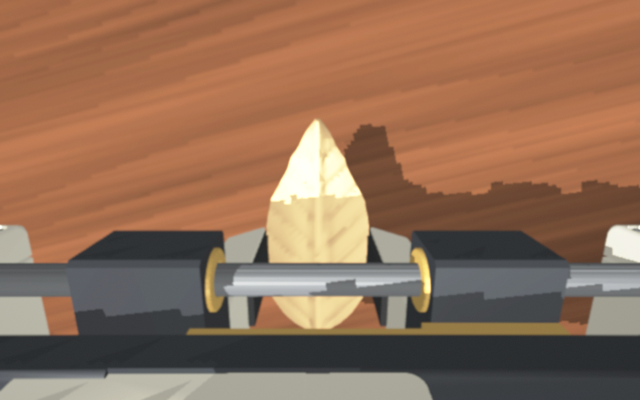

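```bash
cat >> h.py <<'E'
RC=np.array([[.001,-.258,.966],[1,.002,0],[-.001,.966,.258]]); OC=np.array([-.1573,.001,-.0687])
def intool(c,pts,xt):
    u=cv2.undistortPoints(np.asarray(pts,float).reshape(-1,1,2),K(c),c["dist"])[:,0]
    d=np.c_[u,np.ones(len(u))]@RC.T
    return (OC+d*((xt-OC[0])/d[:,0])[:,None])[:,1:]
E
python3 -c "
from h import *
import pickle
c=pickle.load(open('pics/F.pkl','rb'))
print(intool(c,[(317,119)],-.007),intool(c,[(317,119)],-.003))"
```

```text
[[ 0.00087108 -0.06050712]] [[ 0.00086765 -0.06028908]]
```

Request:
{"op": "play_rows", "data": {
  "deltas": [
    {"travel": [-0.035, 0, 0], "twist": [-0.094, 0, 0]},
    {"travel": [-0.035, 0, 0], "twist": [-0.094, 0, 0]},
    {"travel": [0, 0.042, 0.025], "twist": [0, 0, 0]},
    {"travel": [0, 0.042, 0.025], "twist": [0, 0, 0]},
    {"travel": [0, 0.042, 0.025], "twist": [0, 0, 0]}
  ]
}}

```text
clock: 6.6
ee_pos: [0.4759, -0.1624, 0.1159]
tcp_rot: [0.02, 0.706, -0.021, 0.707]
contact_force: [0.6, -0.1, -0.9]
finger_gap: 0.0449
```

Request:
{"op": "play_rows", "data": {
  "deltas": [
    {"travel": [0, 0.042, 0.025], "twist": [0, 0, 0]},
    {"travel": [0, 0.042, 0.025], "twist": [0, 0, 0]},
    {"travel": [0, 0.042, 0.025], "twist": [0, 0, 0]},
    {"travel": [0, 0.042, 0.025], "twist": [0, 0, 0]},
    {"travel": [0, 0.042, 0.025], "twist": [0, 0, 0]}
  ]
}}

```text
clock: 7.1
ee_pos: [0.6126, 0.0412, 0.1155]
tcp_rot: [0.02, 0.707, -0.02, 0.707]
contact_force: [1.1, -0.2, 0.6]
finger_gap: 0.0449
```

```bash
python3 -c "
from h import *
to(.6632,.1097,.0265,3.0849)"
```

```text
t 7.1 pos [0.6126 0.0412 0.1155] yaw -0.0565 travel [0.0891 0.0713 0.0466] twist_x 0.0002 rotated-frame travel [0.0891 0.0713 0.0466] tilt [ 0.0008 -0.0001] gap 0.0449 F [ 1.1 -0.2  0.6] q [-0.06  0.6   1.42 -0.    1.12 -1.57]
```

Request:
{"op": "play_rows", "data": {
  "deltas": [
    {"travel": [0, 0.035, 0.0225], "twist": [0, 0, 0]},
    {"travel": [0.01, 0.034, 0.0225], "twist": [0, 0, 0]},
    {"travel": [0.03, 0, 0], "twist": [0, 0, 0]},
    {"travel": [0.01, 0, 0], "twist": [0, 0, 0]},
    {"travel": [0, 0, 0], "twist": [0, 0, 0]}
  ]
}}

```text
clock: 7.6
ee_pos: [0.6589, 0.1051, 0.063]
tcp_rot: [0.02, 0.708, -0.02, 0.705]
contact_force: [-0.7, -0.1, 0.5]
finger_gap: 0.0446
```

```bash
python3 -c "
from h import *
snap('wrist','G');to(.6632,.1097,.0265,3.0849)"
```

```text
t 7.65 pos [0.6599 0.1048 0.0646] yaw -0.0576 travel [0.0381 0.0051 0.0031] twist_x -0.0009 rotated-frame travel [0.0381 0.0051 0.0031] tilt [-0.0017 -0.0002] gap 0.0447 F [ 0.5 -0.2  0.2] q [ 0.04  0.75  1.28 -0.    1.11 -1.47]
```

View pics/G.png

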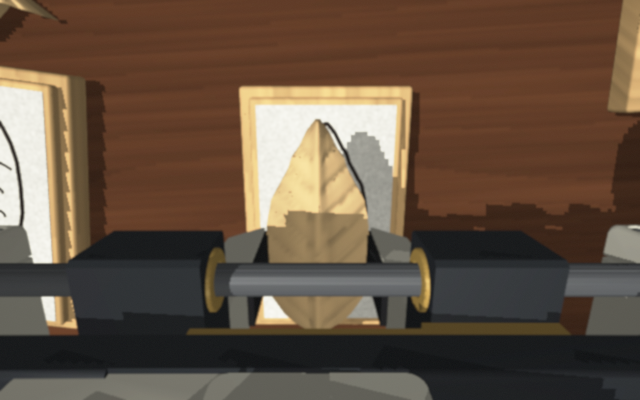

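Request:
{"op": "play_rows", "data": {
  "deltas": [
    {"travel": [0, 0.005, 0.003], "twist": [0, 0, 0]},
    {"travel": [0.02, 0, 0], "twist": [0, 0, 0]},
    {"travel": [0.01, 0, 0], "twist": [0, 0, 0]},
    {"travel": [0, 0, 0], "twist": [0, 0, 0]},
    {"travel": [0, 0, 0], "twist": [0, 0, 0]}
  ]
}}

```text
clock: 8.15
ee_pos: [0.6642, 0.1101, 0.0354]
tcp_rot: [0.02, 0.707, -0.02, 0.707]
contact_force: [0.5, -0.2, -0.3]
finger_gap: 0.045
```

```bash
python3 -c "
from h import *
snap('wrist','H');to(.6632,.1097,.0265,3.0849)"
```

```text
t 8.2 pos [0.6644 0.1102 0.0357] yaw -0.0571 travel [ 0.0092 -0.0006 -0.0012] twist_x -0.0005 rotated-frame travel [ 0.0092 -0.0006 -0.0012] tilt [0.0014 0.0002] gap 0.0448 F [ 0.3 -0.7  0.4] q [ 0.05  0.79  1.29  0.    1.06 -1.46]
```

View pics/H.png

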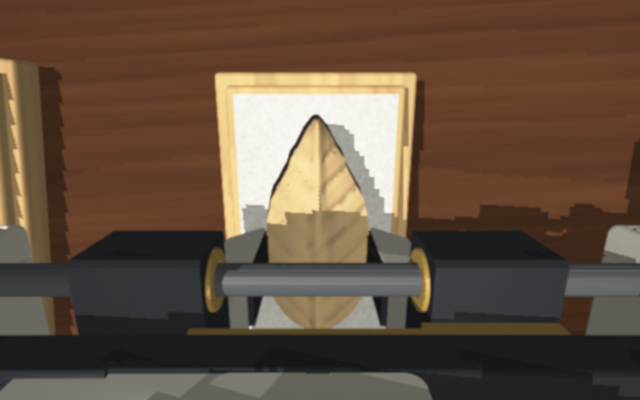

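Request:
{"op": "play_rows", "data": {
  "deltas": [
    {"travel": [0.005, -0.0003, -0.001], "twist": [0, 0, 0]},
    {"travel": [0.004, 0, 0], "twist": [0, 0, 0]},
    {"travel": [0, 0, 0], "twist": [0, 0, 0]},
    {"travel": [0, 0, 0], "twist": [0, 0, 0]},
    {"travel": [0, 0, 0], "twist": [0, 0, 0]}
  ]
}}

```text
clock: 8.7
ee_pos: [0.6631, 0.1101, 0.0261]
tcp_rot: [0.02, 0.707, -0.02, 0.707]
contact_force: [-0.9, -0.5, 3.5]
finger_gap: 0.0449
```

Request:
{"op": "play_rows", "data": {
  "deltas": [
    {"travel": [0, 0, 0], "twist": [0, 0, 0]},
    {"travel": [0, 0, 0], "twist": [0, 0, 0]},
    {"travel": [-0.01, 0, 0], "twist": [0, 0, 0]},
    {"travel": [-0.04, 0, 0], "twist": [0, 0, 0]},
    {"travel": [-0.04, 0, 0.03], "twist": [0, 0, 0]}
  ],
  "fingers": 1
}}

```text
clock: 9.2
ee_pos: [0.6888, 0.109, 0.1153]
tcp_rot: [0.02, 0.71, -0.02, 0.704]
contact_force: [1.8, 0.7, 0.1]
finger_gap: 0.0801
```

```bash
python3 -c "
from h import *
snap('wrist','I');to(.4838,-.0660,.004,-3.008)"
```

```text
t 9.25 pos [0.6994 0.1082 0.1261] yaw -0.057 travel [ 0.1188 -0.1863 -0.2071] twist_x -0.1906 rotated-frame travel [ 0.1184 -0.1441 -0.2386] tilt [0.0145 0.0005] gap 0.0843 F [ 2.5 -0.8  6.2] q [ 0.05  0.75  1.09 -0.    1.28 -1.47]
```

View pics/I.png

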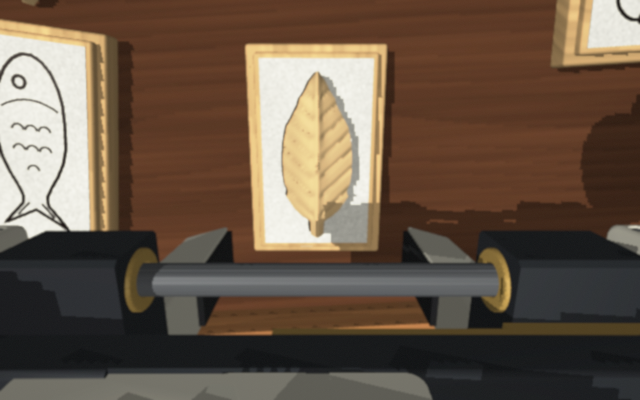

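Request:
{"op": "play_rows", "data": {
  "deltas": [
    {"travel": [0, 0, 0], "twist": [-0.096, 0, 0]},
    {"travel": [0, 0, 0], "twist": [-0.095, 0, 0]},
    {"travel": [0, -0.024, -0.04], "twist": [0, 0, 0]},
    {"travel": [0, -0.024, -0.04], "twist": [0, 0, 0]},
    {"travel": [0, -0.024, -0.04], "twist": [0, 0, 0]}
  ]
}}

```text
clock: 9.75
ee_pos: [0.5822, 0.0203, 0.1159]
tcp_rot: [-0.048, 0.705, 0.048, 0.706]
contact_force: [-0.0, -0.6, 0.9]
finger_gap: 0.0915
```

Request:
{"op": "play_rows", "data": {
  "deltas": [
    {"travel": [0, -0.024, -0.04], "twist": [0, 0, 0]},
    {"travel": [0, -0.024, -0.04], "twist": [0, 0, 0]},
    {"travel": [0.02, -0.024, -0.038], "twist": [0, 0, 0]},
    {"travel": [0.04, 0, 0], "twist": [0, 0, 0]},
    {"travel": [0.01, 0, 0], "twist": [0, 0, 0]}
  ]
}}

```text
clock: 10.25
ee_pos: [0.4741, -0.0665, 0.044]
tcp_rot: [-0.046, 0.707, 0.047, 0.704]
contact_force: [0.3, 0.3, -0.1]
finger_gap: 0.0919
```

```bash
python3 -c "
from h import *
snap('wrist','J');to(.4827,-.0663,.004,-3.008)"
```

```text
t 10.3 pos [ 0.4748 -0.066   0.0437] yaw 0.1331 travel [ 0.0397 -0.0014  0.008 ] twist_x -0.0005 rotated-frame travel [ 0.0397 -0.0014  0.008 ] tilt [-0.0038  0.0014] gap 0.0919 F [-0.   0.1 -0.9] q [-0.3   0.5   1.87  0.    0.77 -2.  ]
```

View pics/J.png

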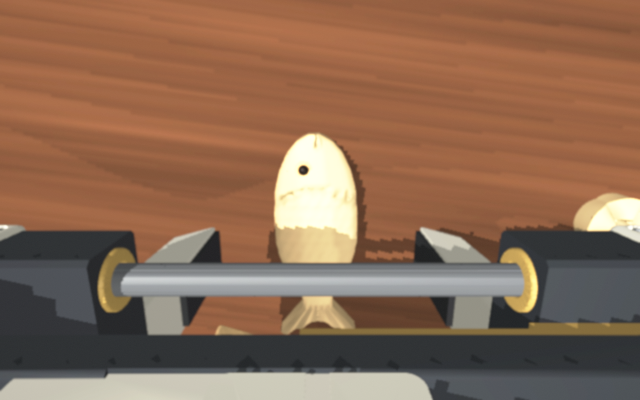

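Request:
{"op": "play_rows", "data": {
  "deltas": [
    {"travel": [0.01, -0.0012, 0.008], "twist": [0, 0, 0]},
    {"travel": [0.02, 0, 0], "twist": [0, 0, 0]},
    {"travel": [0.009, 0, 0], "twist": [0, 0, 0]},
    {"travel": [0, 0, 0], "twist": [0, 0, 0]},
    {"travel": [0, 0, 0], "twist": [0, 0, 0]}
  ]
}}

```text
clock: 10.8
ee_pos: [0.485, -0.066, 0.0072]
tcp_rot: [-0.048, 0.705, 0.048, 0.706]
contact_force: [0.3, 0.0, 0.6]
finger_gap: 0.092
```

Request:
{"op": "play_rows", "data": {
  "deltas": [
    {"travel": [0, 0, 0], "twist": [0, 0, 0]},
    {"travel": [0, 0, 0], "twist": [0, 0, 0]},
    {"travel": [0, 0, 0], "twist": [0, 0, 0]},
    {"travel": [0, 0, 0], "twist": [0, 0, 0]},
    {"travel": [0, 0, 0], "twist": [0, 0, 0]}
  ],
  "fingers": 0.3
}}

```text
clock: 11.3
ee_pos: [0.4843, -0.0663, 0.0069]
tcp_rot: [-0.047, 0.705, 0.047, 0.706]
contact_force: [-0.2, -0.2, -0.5]
finger_gap: 0.0564
```

Request:
{"op": "play_rows", "data": {
  "deltas": [
    {"travel": [0, 0, 0], "twist": [0, 0, 0]},
    {"travel": [0, 0, 0], "twist": [0, 0, 0]},
    {"travel": [0, 0, 0], "twist": [0, 0, 0]},
    {"travel": [-0.02, 0, 0], "twist": [0, 0, 0]},
    {"travel": [-0.04, 0, 0], "twist": [0, 0, 0]}
  ]
}}

```text
clock: 11.8
ee_pos: [0.4822, -0.0657, 0.065]
tcp_rot: [-0.047, 0.708, 0.048, 0.703]
contact_force: [1.5, -0.6, -0.1]
finger_gap: 0.0448
```

```bash
python3 -c "
from h import *
snap('wrist','K');to(.6385,-.0868,.0265,2.952)"
```

```text
t 11.85 pos [ 0.4864 -0.0668  0.0721] yaw 0.1344 travel [ 0.0465 -0.0401  0.1478] twist_x 0.324 rotated-frame travel [0.0464 0.0091 0.1529] tilt [ 0.0053 -0.0015] gap 0.0447 F [ 3.7 -0.1  4.2] q [-0.29  0.47  1.82  0.    0.85 -2.  ]
```

View pics/K.png

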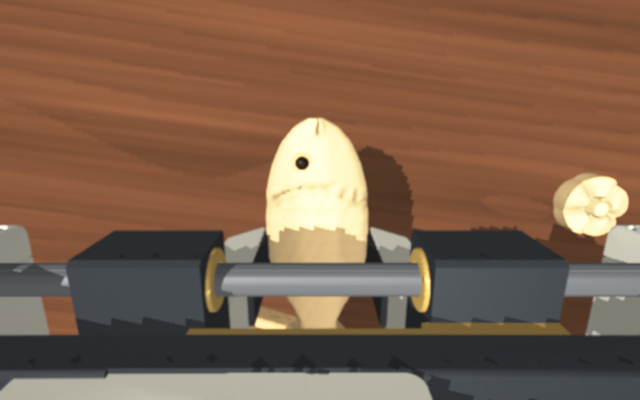

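Request:
{"op": "play_rows", "data": {
  "deltas": [
    {"travel": [0, 0, 0], "twist": [0.108, 0, 0]},
    {"travel": [0, 0, 0], "twist": [0.108, 0, 0]},
    {"travel": [0, 0, 0], "twist": [0.108, 0, 0]},
    {"travel": [0, 0.003, 0.04], "twist": [0, 0, 0]},
    {"travel": [0, 0.003, 0.04], "twist": [0, 0, 0]}
  ]
}}

```text
clock: 12.35
ee_pos: [0.5644, -0.0755, 0.0668]
tcp_rot: [0.067, 0.704, -0.067, 0.704]
contact_force: [1.0, 0.1, -0.7]
finger_gap: 0.0447
```

Request:
{"op": "play_rows", "data": {
  "deltas": [
    {"travel": [0, 0.002, 0.04], "twist": [0, 0, 0]},
    {"travel": [0, 0.001, 0.03], "twist": [0, 0, 0]},
    {"travel": [0.02, 0, 0.0], "twist": [0, 0, 0]},
    {"travel": [0.01, 0, 0], "twist": [0, 0, 0]},
    {"travel": [0, 0, 0], "twist": [0, 0, 0]}
  ]
}}

```text
clock: 12.85
ee_pos: [0.6312, -0.0852, 0.0343]
tcp_rot: [0.067, 0.706, -0.067, 0.702]
contact_force: [-0.3, -0.6, -0.6]
finger_gap: 0.0448
```

```bash
python3 -c "
from h import *
snap('wrist','L');to(.6402,-.0871,.0285,2.952)"
```

```text
t 12.9 pos [ 0.632  -0.0854  0.0357] yaw -0.1898 travel [ 0.0072 -0.0001  0.0084] twist_x -0.0002 rotated-frame travel [ 0.0072 -0.0001  0.0084] tilt [-0.0029  0.0008] gap 0.0449 F [ 0.   1.2 -1. ] q [-0.25  0.74  1.41  0.    1.   -1.64]
```

View pics/L.png

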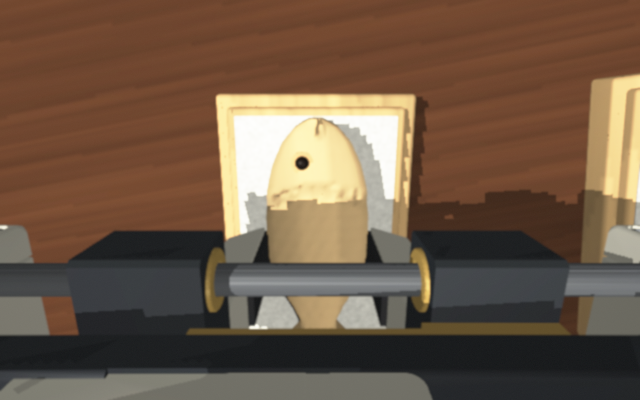

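Request:
{"op": "play_rows", "data": {
  "deltas": [
    {"travel": [0, 0, 0.008], "twist": [0, 0, 0]},
    {"travel": [0, 0, 0], "twist": [0, 0, 0]},
    {"travel": [0.002, 0, 0], "twist": [0, 0, 0]},
    {"travel": [0, 0, 0], "twist": [0, 0, 0]},
    {"travel": [0, 0, 0], "twist": [0, 0, 0]}
  ]
}}

```text
clock: 13.4
ee_pos: [0.641, -0.0872, 0.0348]
tcp_rot: [0.067, 0.704, -0.067, 0.704]
contact_force: [0.3, 1.0, -0.2]
finger_gap: 0.0447
```

```bash
python3 -c "
from h import *
snap('wrist','M');to(.6402,-.0871,.0285,2.952)"
```

```text
t 13.45 pos [ 0.6411 -0.0872  0.0348] yaw -0.1898 travel [ 0.0063 -0.     -0.0009] twist_x -0.0002 rotated-frame travel [ 0.0063 -0.     -0.0009] tilt [0.     0.0001] gap 0.0447 F [0.1 0.5 0. ] q [-0.25  0.75  1.38  0.    1.01 -1.63]
```

View pics/M.png

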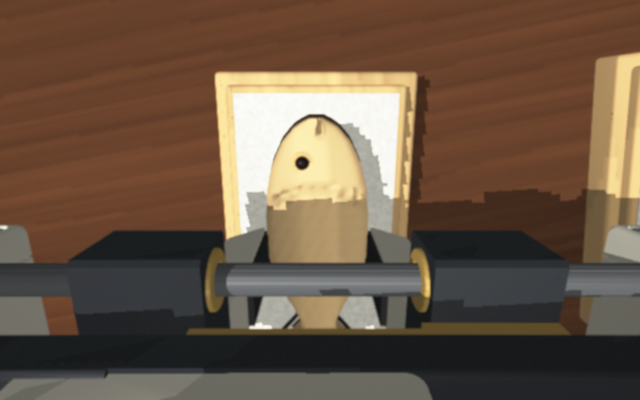

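Aligned; outline peeks ~1 mm ahead of the nose. Lower with −1 mm, release.

Request:
{"op": "play_rows", "data": {
  "deltas": [
    {"travel": [0.003, 0, -0.001], "twist": [0, 0, 0]},
    {"travel": [0.003, 0, 0], "twist": [0, 0, 0]},
    {"travel": [0, 0, 0], "twist": [0, 0, 0]},
    {"travel": [0, 0, 0], "twist": [0, 0, 0]},
    {"travel": [0, 0, 0], "twist": [0, 0, 0]}
  ]
}}

```text
clock: 13.95
ee_pos: [0.6401, -0.087, 0.0285]
tcp_rot: [0.067, 0.704, -0.067, 0.704]
contact_force: [-0.1, -0.2, -0.8]
finger_gap: 0.0448
```

Request:
{"op": "play_rows", "data": {
  "deltas": [
    {"travel": [0, 0, 0], "twist": [0, 0, 0]},
    {"travel": [0, 0, 0], "twist": [0, 0, 0]},
    {"travel": [-0.01, 0, 0], "twist": [0, 0, 0]},
    {"travel": [-0.04, 0, 0], "twist": [0, 0, 0]},
    {"travel": [-0.04, 0, 0.03], "twist": [0, 0, 0]}
  ],
  "fingers": 1
}}

```text
clock: 14.45
ee_pos: [0.6661, -0.0916, 0.1188]
tcp_rot: [0.067, 0.707, -0.066, 0.701]
contact_force: [2.3, -0.5, -1.1]
finger_gap: 0.0802
```

```bash
python3 -c "
from h import *
snap('wrist','N');to(.455,.103,.005,0)"
```

```text
t 14.5 pos [ 0.6764 -0.0944  0.1292] yaw -0.19 travel [ 0.1202  0.1521 -0.2565] twist_x -0.19 rotated-frame travel [ 0.1207  0.1974 -0.2232] tilt [ 0.0148 -0.0036] gap 0.0841 F [ 3.3 -1.3  6.7] q [-0.25  0.7   1.18  0.    1.24 -1.63]
```

View pics/N.png

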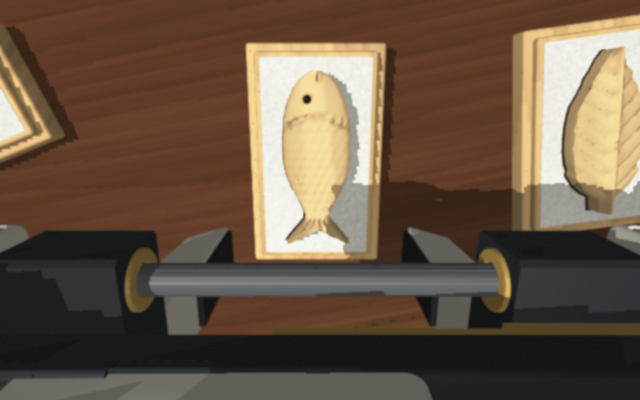

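Request:
{"op": "play_rows", "data": {
  "deltas": [
    {"travel": [0, 0, 0], "twist": [-0.095, 0, 0]},
    {"travel": [0, 0, 0], "twist": [-0.095, 0, 0]},
    {"travel": [0, 0.032, -0.037], "twist": [0, 0, 0]},
    {"travel": [0, 0.032, -0.037], "twist": [0, 0, 0]},
    {"travel": [0, 0.032, -0.037], "twist": [0, 0, 0]}
  ]
}}

```text
clock: 15.0
ee_pos: [0.5574, 0.004, 0.1192]
tcp_rot: [0.0, 0.707, -0.0, 0.708]
contact_force: [0.9, 1.5, -0.2]
finger_gap: 0.0917
```

Request:
{"op": "play_rows", "data": {
  "deltas": [
    {"travel": [0, 0.032, -0.036], "twist": [0, 0, 0]},
    {"travel": [0, 0.032, -0.036], "twist": [0, 0, 0]},
    {"travel": [0, 0.032, -0.036], "twist": [0, 0, 0]},
    {"travel": [0.03, 0, 0], "twist": [0, 0, 0]},
    {"travel": [0.03, 0, 0], "twist": [0, 0, 0]}
  ]
}}

```text
clock: 15.5
ee_pos: [0.4512, 0.1004, 0.06]
tcp_rot: [-0.001, 0.705, 0.001, 0.709]
contact_force: [0.7, 0.7, -0.3]
finger_gap: 0.0919
```

```bash
python3 -c "
from h import *
snap('wrist','O');to(.455,.103,.005,0)"
```

```text
t 15.55 pos [0.4485 0.0997 0.0554] yaw 0.0015 travel [0.0504 0.0033 0.0067] twist_x 0.0015 rotated-frame travel [0.0504 0.0033 0.0067] tilt [-0.0031 -0.0001] gap 0.0919 F [-2.3 -0.2 -3.6] q [ 0.05  0.45  1.91  0.    0.78 -1.52]
```

View pics/O.png

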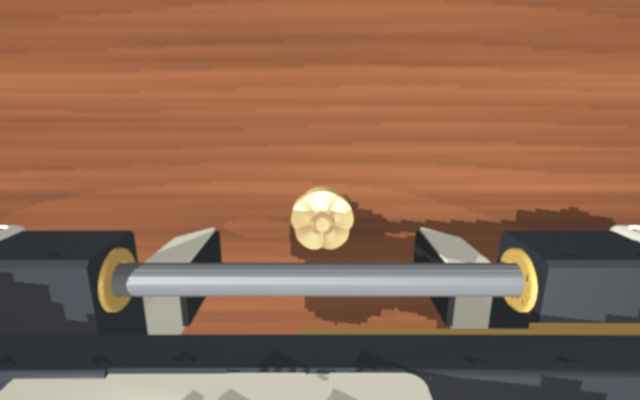

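```bash
python3 -c "
from obj import *
c=pickle.load(open('pics/O.pkl','rb'))
meas_obj(c,[('small',322,215,.006)],'pics/Oz.png',262)
print(ray(c,[(323,223)],.018),c['origin'])"
```

```text
small          cen [0.4001 0.0962] A 47645mm2 L 397.4 W 157.3 mid [0.4049 0.0978]
[[0.45378105 0.10450629]] [0.38199765 0.10088635 0.21691143]
```

View pics/Oz.png

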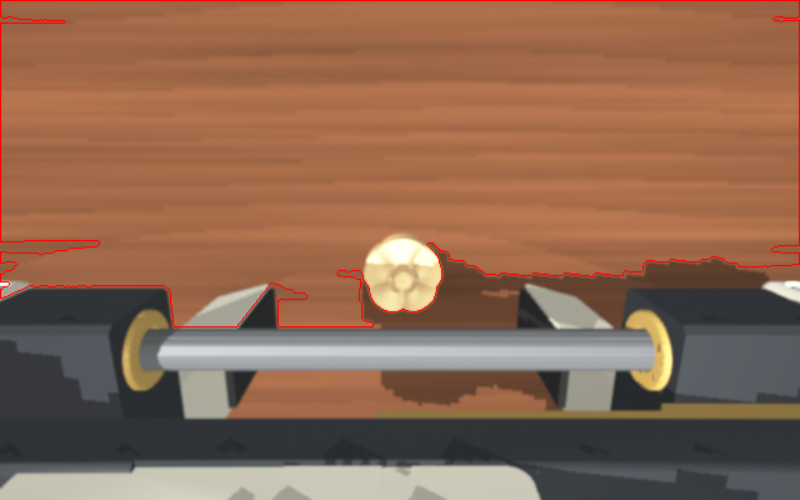

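Request:
{"op": "play_rows", "data": {
  "deltas": [
    {"travel": [0, 0.004, 0.006], "twist": [0, 0, 0]},
    {"travel": [0.025, 0, 0], "twist": [0, 0, 0]},
    {"travel": [0.015, 0, 0], "twist": [0, 0, 0]},
    {"travel": [0, 0, 0], "twist": [0, 0, 0]},
    {"travel": [0, 0, 0], "twist": [0, 0, 0]}
  ]
}}

```text
clock: 16.05
ee_pos: [0.4579, 0.1033, 0.02]
tcp_rot: [0.0, 0.706, 0.0, 0.708]
contact_force: [0.5, -0.2, -0.1]
finger_gap: 0.0922
```

```bash
python3 -c "
from h import *
to(.4543,.1037,.004,0)"
```

```text
t 16.05 pos [0.4579 0.1033 0.02  ] yaw -0.0001 travel [ 0.016   0.0004 -0.0037] twist_x -0.0001 rotated-frame travel [ 0.016   0.0004 -0.0037] tilt [0.002  0.0002] gap 0.0922 F [ 0.5 -0.2 -0.1] q [ 0.06  0.53  1.92  0.    0.69 -1.51]
```

Request:
{"op": "play_rows", "data": {
  "deltas": [
    {"travel": [0.008, 0, -0.0035], "twist": [0, 0, 0]},
    {"travel": [0.008, 0, 0], "twist": [0, 0, 0]},
    {"travel": [0, 0, 0], "twist": [0, 0, 0]},
    {"travel": [0, 0, 0], "twist": [0, 0, 0]},
    {"travel": [0, 0, 0], "twist": [0, 0, 0]}
  ]
}}

```text
clock: 16.55
ee_pos: [0.4533, 0.1033, 0.0029]
tcp_rot: [-0.0, 0.707, 0.0, 0.707]
contact_force: [0.4, 0.6, 0.4]
finger_gap: 0.0918
```

Request:
{"op": "play_rows", "data": {
  "deltas": [
    {"travel": [0, 0, 0], "twist": [0, 0, 0]},
    {"travel": [0, 0, 0], "twist": [0, 0, 0]},
    {"travel": [0, 0, 0], "twist": [0, 0, 0]},
    {"travel": [0, 0, 0], "twist": [0, 0, 0]},
    {"travel": [0, 0, 0], "twist": [0, 0, 0]}
  ],
  "fingers": 0.2,
  "force": 12
}}

```text
clock: 17.05
ee_pos: [0.4531, 0.1033, 0.0027]
tcp_rot: [-0.0, 0.707, 0.0, 0.707]
contact_force: [0.5, -0.6, 0.3]
finger_gap: 0.0562
```

Request:
{"op": "play_rows", "data": {
  "deltas": [
    {"travel": [0, 0, 0], "twist": [0, 0, 0]},
    {"travel": [0, 0, 0], "twist": [0, 0, 0]},
    {"travel": [0, 0, 0], "twist": [0, 0, 0]},
    {"travel": [0, 0, 0], "twist": [0, 0, 0]},
    {"travel": [-0.02, 0, 0], "twist": [0, 0, 0]}
  ]
}}

```text
clock: 17.55
ee_pos: [0.4515, 0.1031, 0.0213]
tcp_rot: [-0.0, 0.709, -0.0, 0.706]
contact_force: [0.9, 0.6, -0.7]
finger_gap: 0.0363
```

```bash
python3 -c "
from h import *
snap('wrist','P');to(.5552,-.3199,.0265,-.5)"
```

```text
t 17.6 pos [0.4538 0.1033 0.0248] yaw 0.0003 travel [-0.0016 -0.4233  0.1013] twist_x 0.5003 rotated-frame travel [-0.0014 -0.3228  0.2919] tilt [0.0014 0.0002] gap 0.0365 F [1.7 0.9 2.4] q [ 0.06  0.52  1.93  0.    0.7  -1.51]
```

View pics/P.png

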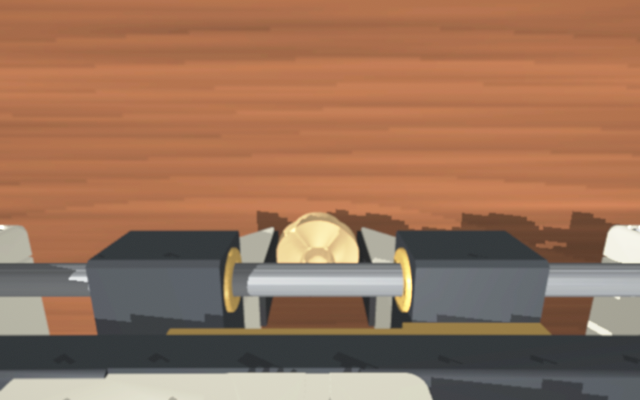

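```bash
python3 -c "
from h import *
import pickle
c=pickle.load(open('pics/P.pkl','rb'))
print(intool(c,[(318,212)],.003),intool(c,[(317,257)],-.015))"
```

```text
[[ 0.00140906 -0.01722276]] [[ 0.0009837  -0.00266563]]
```

Request:
{"op": "play_rows", "data": {
  "deltas": [
    {"travel": [-0.04, 0, 0], "twist": [0, 0, 0]},
    {"travel": [-0.03, -0.03, 0], "twist": [0, 0, 0]},
    {"travel": [0, -0.045, 0.011], "twist": [0, 0, 0]},
    {"travel": [0, -0.045, 0.011], "twist": [0, 0, 0]},
    {"travel": [0, -0.045, 0.011], "twist": [0, 0, 0]}
  ]
}}

```text
clock: 18.1
ee_pos: [0.4865, -0.0633, 0.0931]
tcp_rot: [-0.0, 0.707, 0.0, 0.708]
contact_force: [1.1, 0.3, -1.1]
finger_gap: 0.0367
```

Request:
{"op": "play_rows", "data": {
  "deltas": [
    {"travel": [0, -0.045, 0.011], "twist": [0, 0, 0]},
    {"travel": [0, -0.045, 0.011], "twist": [0, 0, 0]},
    {"travel": [0, -0.045, 0.011], "twist": [0, 0, 0]},
    {"travel": [0, -0.045, 0.011], "twist": [0, 0, 0]},
    {"travel": [0, -0.045, 0.011], "twist": [0, 0, 0]}
  ]
}}

```text
clock: 18.6
ee_pos: [0.5412, -0.2887, 0.0924]
tcp_rot: [0.0, 0.707, 0.0, 0.707]
contact_force: [-0.1, -0.2, -0.5]
finger_gap: 0.0365
```

Request:
{"op": "play_rows", "data": {
  "deltas": [
    {"travel": [0, -0.03, 0.011], "twist": [0, 0, 0]},
    {"travel": [0.02, 0, 0], "twist": [0, 0, 0]},
    {"travel": [0.02, 0, 0], "twist": [0, 0, 0]},
    {"travel": [0, 0, 0], "twist": [0, 0, 0]},
    {"travel": [0, 0, 0], "twist": [0, 0, 0]}
  ]
}}

```text
clock: 19.1
ee_pos: [0.5521, -0.3165, 0.0525]
tcp_rot: [0.0, 0.707, 0.0, 0.707]
contact_force: [-0.0, 0.2, 1.6]
finger_gap: 0.0363
```

```bash
python3 -c "
from h import *
snap('wrist','Q');to(.5552,-.3199,.0255,0)"
```

```text
t 19.15 pos [ 0.5526 -0.3168  0.0534] yaw 0.0005 travel [ 0.0279 -0.0031  0.0026] twist_x 0.0005 rotated-frame travel [ 0.0279 -0.0031  0.0026] tilt [ 0.0008 -0.0005] gap 0.0367 F [-0.3  0.1  0.1] q [-0.64  0.71  1.4   0.    1.03 -2.21]
```

View pics/Q.png

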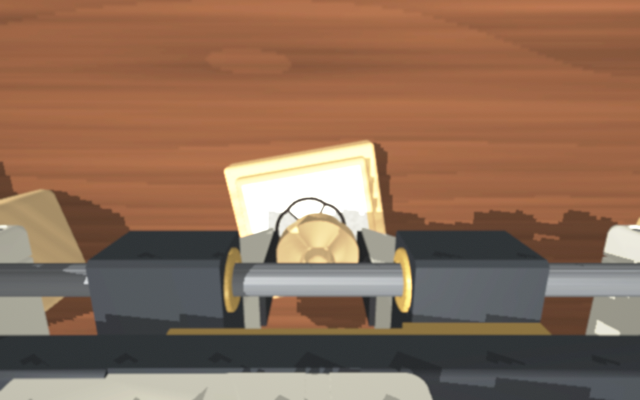

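Go to 10 mm above and check visually.

Request:
{"op": "play_rows", "data": {
  "deltas": [
    {"travel": [0, -0.003, 0.002], "twist": [0, 0, 0]},
    {"travel": [0.012, 0, 0], "twist": [0, 0, 0]},
    {"travel": [0.01, 0, 0], "twist": [0, 0, 0]},
    {"travel": [0, 0, 0], "twist": [0, 0, 0]},
    {"travel": [0, 0, 0], "twist": [0, 0, 0]}
  ]
}}

```text
clock: 19.65
ee_pos: [0.5539, -0.3194, 0.03]
tcp_rot: [0.0, 0.707, 0.0, 0.707]
contact_force: [-0.6, -0.3, 0.1]
finger_gap: 0.0369
```

```bash
python3 -c "
from h import *
c=snap('wrist','S');to(.5552,-.3199,.0255,0)
a=cv2.imread('pics/S.png')[120:300,180:460]; cv2.imwrite('pics/Sz.png',cv2.resize(a,None,fx=2.8,fy=2.8))"
```

```text
t 19.7 pos [ 0.5542 -0.3197  0.0305] yaw 0.0003 travel [ 0.005  -0.0002  0.001 ] twist_x 0.0003 rotated-frame travel [ 0.005  -0.0002  0.001 ] tilt [-0.0002  0.0003] gap 0.0365 F [ 0.2 -0.1 -0.2] q [-0.64  0.74  1.41  0.    0.99 -2.21]
```

View pics/Sz.png

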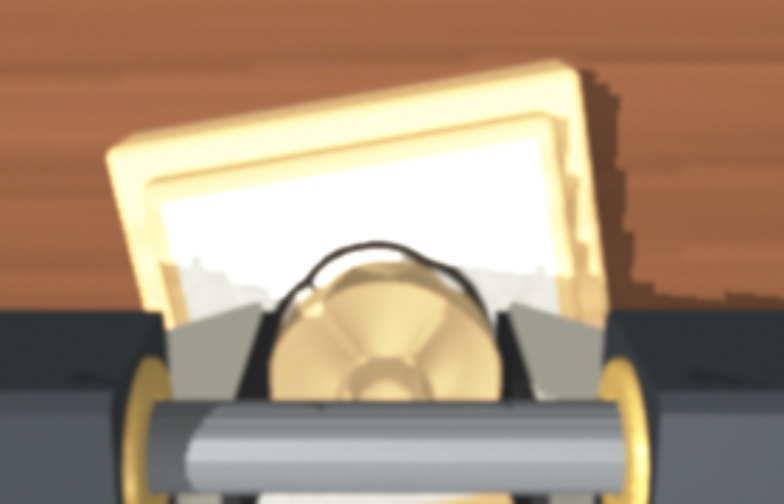

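```bash
python3 -c "
from h import *
import pickle
c=pickle.load(open('pics/S.pkl','rb'))
print(ray(c,[(313.9,206.8)],.022),ray(c,[(317.5,213.9)],.0275),ray(c,[(314,252)],.0455))
s=c['origin'];print(s)"
```

```text
[[ 0.53595655 -0.32038237]] [[ 0.5377547  -0.31864958]] [[ 0.54900809 -0.32014183]]
[ 0.48568932 -0.31889628  0.18739909]
```

Request:
{"op": "play_rows", "data": {
  "deltas": [
    {"travel": [0.002, 0, -0.0012], "twist": [0, 0, 0]},
    {"travel": [0.002, 0, 0], "twist": [0, 0, 0]},
    {"travel": [0.0015, 0, 0], "twist": [0, 0, 0]},
    {"travel": [0, 0, 0], "twist": [0, 0, 0]},
    {"travel": [0, 0, 0], "twist": [0, 0, 0]}
  ]
}}

```text
clock: 20.2
ee_pos: [0.553, -0.3197, 0.0252]
tcp_rot: [-0.0, 0.707, 0.0, 0.707]
contact_force: [0.5, -0.3, -0.5]
finger_gap: 0.0363
```

Request:
{"op": "play_rows", "data": {
  "deltas": [
    {"travel": [0, 0, 0], "twist": [0, 0, 0]},
    {"travel": [0, 0, 0], "twist": [0, 0, 0]},
    {"travel": [0, 0, 0], "twist": [0, 0, 0]},
    {"travel": [-0.01, 0, 0], "twist": [0, 0, 0]},
    {"travel": [-0.03, 0, 0], "twist": [0, 0, 0]}
  ],
  "fingers": 1
}}

```text
clock: 20.7
ee_pos: [0.5514, -0.3186, 0.0633]
tcp_rot: [0.001, 0.709, 0.001, 0.705]
contact_force: [0.5, -0.2, -0.6]
finger_gap: 0.0722
```

Request:
{"op": "play_rows", "data": {
  "deltas": [
    {"travel": [-0.04, 0, 0.02], "twist": [0, 0, 0]},
    {"travel": [-0.04, 0, 0.04], "twist": [0, 0, 0]},
    {"travel": [-0.02, 0, 0.03], "twist": [0, 0, 0]},
    {"travel": [0, 0, 0], "twist": [0, 0, 0]},
    {"travel": [0, 0, 0], "twist": [0, 0, 0]}
  ]
}}

```text
clock: 21.2
ee_pos: [0.6382, -0.3194, 0.1606]
tcp_rot: [-0.0, 0.707, 0.0, 0.707]
contact_force: [-1.4, 0.4, -0.6]
finger_gap: 0.0918
```

```bash
python3 -c "
from h import *
c=snap('wrist','T');to(.3691,.3173,.0045,0)
a=cv2.imread('pics/T.png'); i=rectify(c,.022,.49,.62,-.40,-.24,5000); cv2.imwrite('pics/Tz.png',i)"
```

```text
t 21.25 pos [ 0.6372 -0.3193  0.1596] yaw 0.0003 travel [ 0.1564  0.6365 -0.2676] twist_x 0.0003 rotated-frame travel [ 0.1564  0.6364 -0.2678] tilt [-0.0022  0.0012] gap 0.0918 F [-0.1 -0.2 -0.8] q [-0.57  0.75  1.01 -0.    1.39 -2.14]
```

View pics/Tz.png

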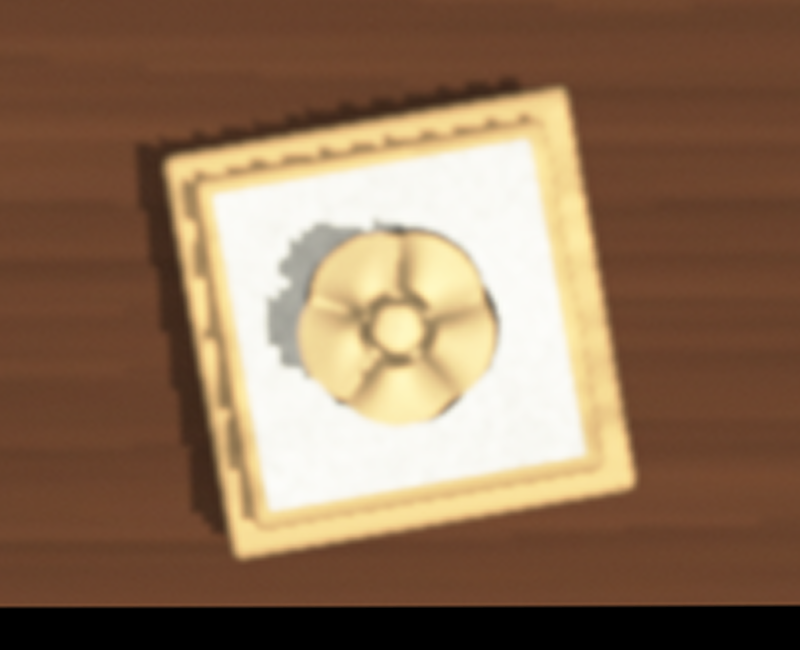

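Request:
{"op": "play_rows", "data": {
  "deltas": [
    {"travel": [0, 0.0425, -0.018], "twist": [0, 0, 0]},
    {"travel": [0, 0.0425, -0.018], "twist": [0, 0, 0]},
    {"travel": [0, 0.0425, -0.018], "twist": [0, 0, 0]},
    {"travel": [0, 0.0425, -0.018], "twist": [0, 0, 0]},
    {"travel": [0, 0.0425, -0.018], "twist": [0, 0, 0]}
  ]
}}

```text
clock: 21.75
ee_pos: [0.5452, -0.1058, 0.1594]
tcp_rot: [0.001, 0.708, -0.0, 0.706]
contact_force: [0.8, 0.7, 0.2]
finger_gap: 0.0919
```

Request:
{"op": "play_rows", "data": {
  "deltas": [
    {"travel": [0, 0.0425, -0.018], "twist": [0, 0, 0]},
    {"travel": [0, 0.0425, -0.018], "twist": [0, 0, 0]},
    {"travel": [0, 0.0425, -0.018], "twist": [0, 0, 0]},
    {"travel": [0, 0.0425, -0.018], "twist": [0, 0, 0]},
    {"travel": [0, 0.0425, -0.018], "twist": [0, 0, 0]}
  ]
}}

```text
clock: 22.25
ee_pos: [0.4554, 0.1059, 0.1597]
tcp_rot: [0.0, 0.708, -0.0, 0.706]
contact_force: [0.7, 0.4, 0.7]
finger_gap: 0.092
```

Request:
{"op": "play_rows", "data": {
  "deltas": [
    {"travel": [0, 0.0425, -0.018], "twist": [0, 0, 0]},
    {"travel": [0, 0.0425, -0.018], "twist": [0, 0, 0]},
    {"travel": [0, 0.0425, -0.018], "twist": [0, 0, 0]},
    {"travel": [0, 0.0425, -0.018], "twist": [0, 0, 0]},
    {"travel": [0, 0.042, -0.016], "twist": [0, 0, 0]}
  ]
}}

```text
clock: 22.75
ee_pos: [0.3678, 0.3172, 0.1597]
tcp_rot: [-0.0, 0.708, -0.001, 0.706]
contact_force: [0.2, 0.3, -0.0]
finger_gap: 0.0916
```

Request:
{"op": "play_rows", "data": {
  "deltas": [
    {"travel": [0.04, 0, 0], "twist": [0, 0, 0]},
    {"travel": [0.04, 0, 0], "twist": [0, 0, 0]},
    {"travel": [0.03, 0, 0], "twist": [0, 0, 0]},
    {"travel": [0, 0, 0], "twist": [0, 0, 0]},
    {"travel": [0, 0, 0], "twist": [0, 0, 0]}
  ]
}}

```text
clock: 23.25
ee_pos: [0.3695, 0.3163, 0.0506]
tcp_rot: [-0.0, 0.708, -0.001, 0.706]
contact_force: [0.6, 0.2, 0.1]
finger_gap: 0.0917
```

```bash
python3 -c "
from h import *
c=snap('wrist','U');to(.3691,.3173,.0045,0); print(ray(c,[(0,0)],.02)*0)"
```

```text
t 23.3 pos [0.3704 0.3169 0.0515] yaw -0.0005 travel [ 0.047   0.0004 -0.0014] twist_x -0.0005 rotated-frame travel [ 0.047   0.0004 -0.0014] tilt [0.0005 0.0003] gap 0.0919 F [ 0.5 -0.2  0. ] q [ 0.55  0.5   1.84  0.    0.8  -1.02]
[[0. 0.]]
```

View pics/U.png

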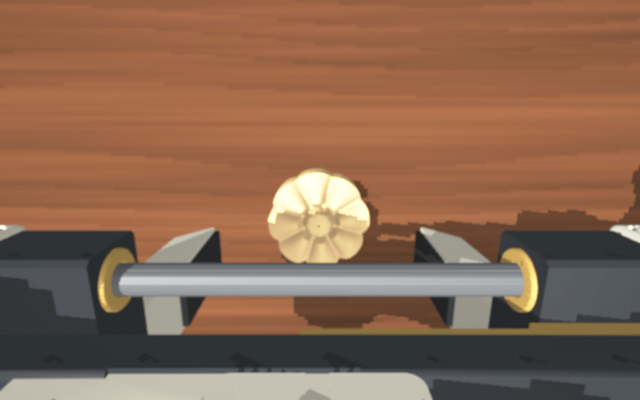

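```bash
python3 -c "
from h import *
import pickle
c=pickle.load(open('pics/U.pkl','rb')); print(c['origin'],ray(c,[(319,225),(319,168),(319,263)],.02),ray(c,[(319,168)],0.),ray(c,[(319,263)],.014), ray(c,[(267,215),(370,215)],.007))
c=pickle.load(open('pics/A.pkl','rb'));print(ray(c,[(362,55)],.02))"
```

```text
[0.30150334 0.31721097 0.20798203] [[0.36900047 0.31790948]
 [0.33689864 0.31783859]
 [0.39197663 0.31796006]] [[0.34066446 0.31790536]] [[0.39486435 0.31798397]] [[0.36748139 0.28731684]
 [0.36738646 0.34796327]]
[[0.3707081  0.31593645]]
```

Request:
{"op": "play_rows", "data": {
  "deltas": [
    {"travel": [0.02, 0.001, -0.0015], "twist": [0, 0, 0]},
    {"travel": [0.02, 0, 0], "twist": [0, 0, 0]},
    {"travel": [0.007, 0, 0], "twist": [0, 0, 0]},
    {"travel": [0, 0, 0], "twist": [0, 0, 0]},
    {"travel": [0, 0, 0], "twist": [0, 0, 0]}
  ]
}}

```text
clock: 23.8
ee_pos: [0.3695, 0.3186, 0.0048]
tcp_rot: [0.0, 0.706, 0.0, 0.708]
contact_force: [-0.5, -0.2, 0.5]
finger_gap: 0.092
```

Request:
{"op": "play_rows", "data": {
  "deltas": [
    {"travel": [0, 0, 0], "twist": [0, 0, 0]},
    {"travel": [0, 0, 0], "twist": [0, 0, 0]},
    {"travel": [0, 0, 0], "twist": [0, 0, 0]},
    {"travel": [0, 0, 0], "twist": [0, 0, 0]},
    {"travel": [0, 0, 0], "twist": [0, 0, 0]}
  ],
  "fingers": 0.4,
  "force": 14
}}

```text
clock: 24.3
ee_pos: [0.3687, 0.3182, 0.0037]
tcp_rot: [-0.0, 0.707, 0.0, 0.707]
contact_force: [-1.7, 0.2, -0.7]
finger_gap: 0.0563
```

Request:
{"op": "play_rows", "data": {
  "deltas": [
    {"travel": [0, 0, 0], "twist": [0, 0, 0]},
    {"travel": [0, 0, 0], "twist": [0, 0, 0]},
    {"travel": [-0.01, 0, 0], "twist": [0, 0, 0]},
    {"travel": [-0.03, 0, 0], "twist": [0, 0, 0]},
    {"travel": [-0.04, 0, 0], "twist": [0, 0, 0]}
  ]
}}

```text
clock: 24.8
ee_pos: [0.3676, 0.3175, 0.0836]
tcp_rot: [-0.001, 0.708, -0.001, 0.706]
contact_force: [0.1, 0.5, -0.2]
finger_gap: 0.0561
```

```bash
python3 -c "
from h import *
c=snap('wrist','V');to(.5577,.3306,.0265,0)"
```

```text
t 24.85 pos [0.371  0.3198 0.0905] yaw 0.0004 travel [0.0652 0.0104 0.1863] twist_x 0.0004 rotated-frame travel [0.0652 0.0105 0.1863] tilt [0.0066 0.0042] gap 0.0558 F [2.1 1.2 4. ] q [ 0.55  0.44  1.81  0.    0.89 -1.02]
```

View pics/V.png

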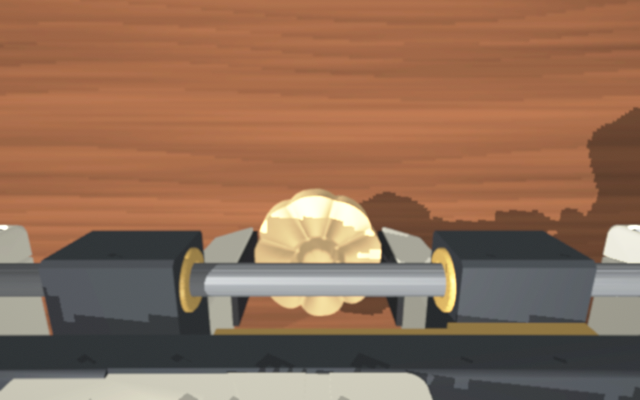

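Held. Move to 10 mm above the big block.

Request:
{"op": "play_rows", "data": {
  "deltas": [
    {"travel": [0, 0.003, 0.047], "twist": [0, 0, 0]},
    {"travel": [0, 0.003, 0.047], "twist": [0, 0, 0]},
    {"travel": [0, 0.003, 0.047], "twist": [0, 0, 0]},
    {"travel": [0, 0.003, 0.046], "twist": [0, 0, 0]},
    {"travel": [0, 0, 0], "twist": [0, 0, 0]}
  ]
}}

```text
clock: 25.35
ee_pos: [0.5612, 0.3297, 0.0836]
tcp_rot: [0.001, 0.705, -0.0, 0.709]
contact_force: [0.5, -0.0, -0.6]
finger_gap: 0.0561
```

Request:
{"op": "play_rows", "data": {
  "deltas": [
    {"travel": [0.025, 0, 0], "twist": [0, 0, 0]},
    {"travel": [0.02, 0, 0], "twist": [0, 0, 0]},
    {"travel": [0, 0, 0], "twist": [0, 0, 0]},
    {"travel": [0, 0, 0], "twist": [0, 0, 0]},
    {"travel": [0, 0, 0], "twist": [0, 0, 0]}
  ]
}}

```text
clock: 25.85
ee_pos: [0.5562, 0.3307, 0.0402]
tcp_rot: [0.0, 0.706, 0.001, 0.708]
contact_force: [0.2, 0.0, 0.1]
finger_gap: 0.0562
```

```bash
python3 -c "
from h import *
c=snap('wrist','W');to(.5577,.3306,.0255,0)
a=cv2.imread('pics/W.png')[100:330,150:490]; cv2.imwrite('pics/Wz.png',cv2.resize(a,None,fx=2.3,fy=2.3))"
```

```text
t 25.9 pos [0.5563 0.3307 0.0403] yaw 0.0004 travel [ 0.0148 -0.0001  0.0014] twist_x 0.0004 rotated-frame travel [ 0.0148 -0.0001  0.0014] tilt [0.0023 0.0011] gap 0.0563 F [ 0.8 -0.1  1. ] q [ 0.42  0.74  1.38  0.    1.02 -1.15]
```

View pics/Wz.png

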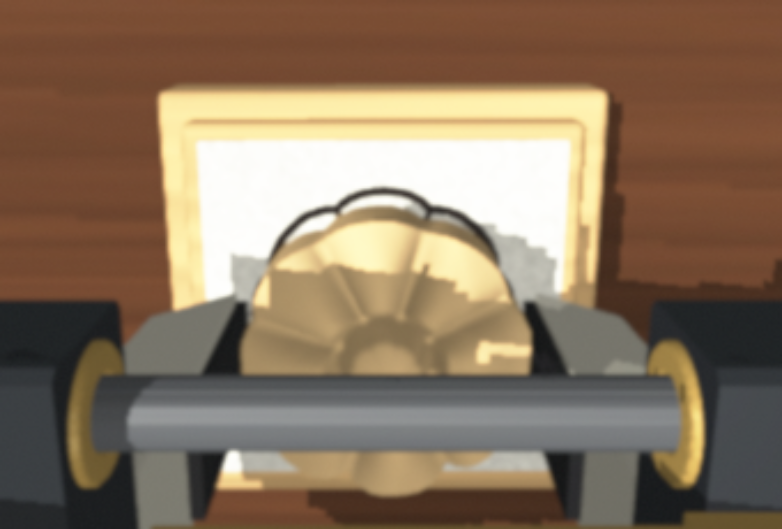

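```bash
python3 -c "
from h import *
import pickle
c=pickle.load(open('pics/W.pkl','rb'))
f=lambda x,y:(150+x/2.3,100+y/2.3)
print(ray(c,[f(383,190)],.022),ray(c,[f(385,208)],.0365),ray(c,[f(385,345+10)],.0565),ray(c,[f(390,495)],.05))"
```

```text
[[0.52875537 0.33101972]] [[0.52907062 0.33144562]] [[0.55202352 0.33147611]] [[0.58586085 0.33256592]]
```

Request:
{"op": "play_rows", "data": {
  "deltas": [
    {"travel": [0.008, 0, 0], "twist": [0, 0, 0]},
    {"travel": [0.005, 0, 0], "twist": [0, 0, 0]},
    {"travel": [0.0015, 0, 0], "twist": [0, 0, 0]},
    {"travel": [0, 0, 0], "twist": [0, 0, 0]},
    {"travel": [0, 0, 0], "twist": [0, 0, 0]}
  ]
}}

```text
clock: 26.4
ee_pos: [0.5557, 0.3304, 0.025]
tcp_rot: [-0.0, 0.707, 0.0, 0.707]
contact_force: [-1.8, -0.8, 6.8]
finger_gap: 0.0558
```

Request:
{"op": "play_rows", "data": {
  "deltas": [
    {"travel": [0, 0, 0], "twist": [0, 0, 0]},
    {"travel": [0, 0, 0], "twist": [0, 0, 0]},
    {"travel": [0, 0, 0], "twist": [0, 0, 0]},
    {"travel": [-0.01, 0, 0], "twist": [0, 0, 0]},
    {"travel": [-0.03, 0, 0], "twist": [0, 0, 0]}
  ],
  "fingers": 1
}}

```text
clock: 26.9
ee_pos: [0.5538, 0.3294, 0.0618]
tcp_rot: [-0.001, 0.709, -0.001, 0.705]
contact_force: [0.2, -0.4, -0.8]
finger_gap: 0.0899
```

Request:
{"op": "play_rows", "data": {
  "deltas": [
    {"travel": [-0.045, -0.02, 0.02], "twist": [0, 0, 0]},
    {"travel": [-0.04, -0.02, 0.02], "twist": [0, 0, 0]},
    {"travel": [-0.04, -0.03, 0.02], "twist": [0, 0, 0]},
    {"travel": [-0.02, -0.03, 0.02], "twist": [0, 0, 0]},
    {"travel": [0, 0, 0], "twist": [0, 0, 0]}
  ]
}}

```text
clock: 27.4
ee_pos: [0.637, 0.2298, 0.2084]
tcp_rot: [0.002, 0.704, -0.001, 0.71]
contact_force: [-0.6, 1.0, -0.2]
finger_gap: 0.0916
```

```bash
python3 -c "
from h import *
c=snap('wrist','X');to(.5577,.3306,.0255,0)"
```

```text
t 27.45 pos [0.6349 0.2317 0.2059] yaw -0.0032 travel [ 0.1802  0.0985 -0.0782] twist_x -0.0032 rotated-frame travel [ 0.1802  0.0987 -0.0779] tilt [0.0042 0.0009] gap 0.0918 F [-0.6 -0.2  0.2] q [ 0.24  0.64  1.09 -0.    1.41 -1.33]
```

View pics/X.png

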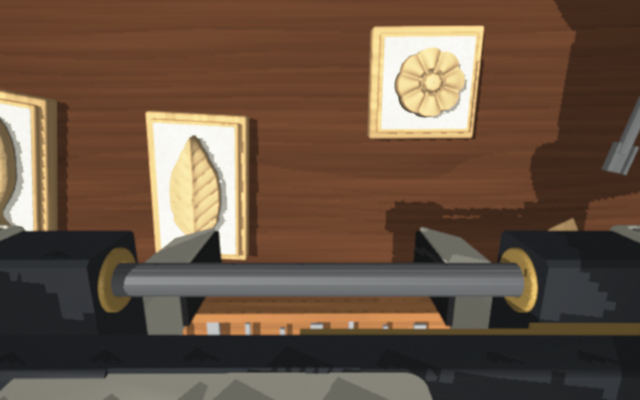

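Request:
{"op": "play_rows", "data": {
  "deltas": [
    {"travel": [-0.03, -0.015, 0.02], "twist": [0, 0, 0]},
    {"travel": [-0.025, -0.015, 0.015], "twist": [0, 0, 0]},
    {"travel": [0, 0, 0], "twist": [0, 0, 0]},
    {"travel": [0, 0, 0], "twist": [0, 0, 0]},
    {"travel": [0, 0, 0], "twist": [0, 0, 0]}
  ]
}}

```text
clock: 27.95
ee_pos: [0.6667, 0.2047, 0.2567]
tcp_rot: [-0.001, 0.708, 0.0, 0.706]
contact_force: [0.2, 0.7, -1.0]
finger_gap: 0.0923
```

```bash
python3 -c "
from h import *
c=snap('wrist','Y')
cv2.imwrite('pics/Y1.png',np.hstack([rectify(c,.022,.58,.74,.05,.17,3300),np.zeros((528,4,3),np.uint8),rectify(c,.022,.50,.66,.27,.39,3300)]))"
```

Request:
{"op": "play_rows", "data": {
  "deltas": [
    {"travel": [0, -0.048, 0], "twist": [0, 0, 0]},
    {"travel": [0, -0.048, 0], "twist": [0, 0, 0]},
    {"travel": [0, -0.048, 0], "twist": [0, 0, 0]},
    {"travel": [0, -0.048, 0], "twist": [0, 0, 0]},
    {"travel": [0, -0.048, 0], "twist": [0, 0, 0]}
  ]
}}

```text
clock: 28.5
ee_pos: [0.6672, -0.037, 0.2576]
tcp_rot: [-0.0, 0.708, 0.001, 0.706]
contact_force: [1.3, 0.7, 0.1]
finger_gap: 0.0917
```

Request:
{"op": "play_rows", "data": {
  "deltas": [
    {"travel": [0, -0.048, 0], "twist": [0, 0, 0]},
    {"travel": [0, -0.048, 0], "twist": [0, 0, 0]},
    {"travel": [0, -0.03, 0], "twist": [0, 0, 0]},
    {"travel": [0, 0, 0], "twist": [0, 0, 0]},
    {"travel": [0, 0, 0], "twist": [0, 0, 0]}
  ]
}}

```text
clock: 29.0
ee_pos: [0.6677, -0.162, 0.2574]
tcp_rot: [0.001, 0.708, 0.0, 0.706]
contact_force: [-0.4, 0.8, -0.3]
finger_gap: 0.0917
```

```bash
python3 -c "
from h import *
c=snap('wrist','Z')
cv2.imwrite('pics/Z1.png',np.hstack([rectify(c,.022,.56,.72,-.15,-.03,3300),np.zeros((528,4,3),np.uint8),rectify(c,.022,.48,.64,-.38,-.26,3300)]))
snap('top','top9'); snap('side','side9'); print(ctrl.read_state()['clock'])"
```

```text
Traceback (most recent call last):
ValueError: all the input array dimensions except for the concatenation axis must match exactly, but along dimension 0, the array at index 0 has size 527 and the array at index 1 has size 528
```

View pics/Y1.png

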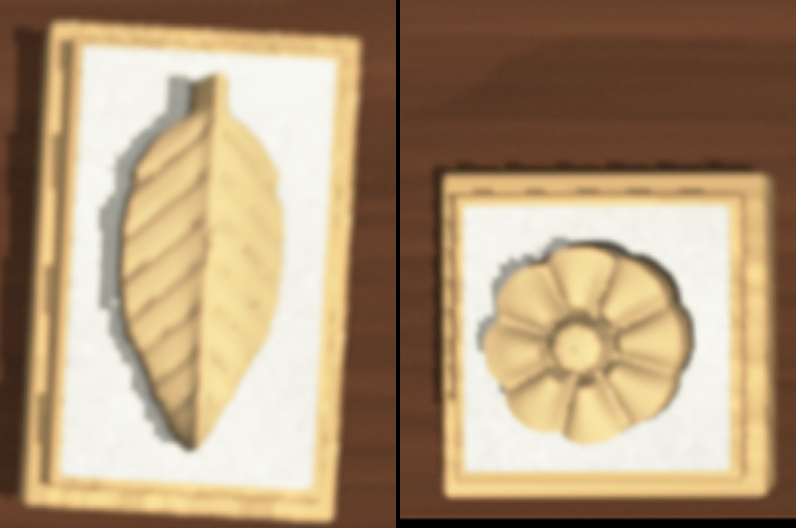

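```bash
cat > fin.py <<'E'
from obj import *
snap('top','top9'); snap('side','side9'); print(ctrl.read_state()['clock'])
i,j=[rectify(pickle.load(open('pics/Z.pkl','rb')),.022,*b,3300)[:520] for b in ((.56,.72,-.15,-.03),(.48,.64,-.38,-.26))]
cv2.imwrite('pics/Z1.png',np.hstack([i,j]))
for f,L in {'X':[('leaf',.636,.11,.028),('big',.5577,.3306,.029)],'Y':[('leaf',.636,.11,.028),('big',.5577,.3306,.029)],'Z':[('leaf',.65,.11,.028),('carp',.63,-.085,.028),('small',.5552,-.3199,.028)],'T':[('small',.5552,-.3199,.028)]}.items():
    c=pickle.load(open(f'pics/{f}.pkl','rb'))
    hsv=cv2.cvtColor(c["color"],cv2.COLOR_RGB2HSV)
    pap=cv2.inRange(hsv,(0,0,100),(179,45,255)); sh=cv2.inRange(hsv,(0,0,0),(179,45,255)); 
    for n,x,y,z in L:
        # object mask = saturated region enclosed by paper
        px=proj(c,[(x,y,.03)])[0]
        m=cv2.inRange(hsv,(8,60,90),(35,255,255)); m[232:]=0
        m=cv2.morphologyEx(m,cv2.MORPH_OPEN,np.ones((3,3)))
        for q in cv2.findContours(m,cv2.RETR_LIST,cv2.CHAIN_APPROX_NONE)[0]:
            if cv2.pointPolygonTest(q,tuple(map(float,px)),False)>0 and 300<cv2.contourArea(q)<9000:
                show(f+n,shape(ray(c,q[:,0],z)),n if n in('leaf','carp') else False)
E
python3 fin.py
```

```text
29.15
Xleaf          cen [0.657  0.1111] A 3488mm2 L 95.1 W 48.9 yaw 3.055 origin [0.6271 0.1137]
Xbig           cen [0.5572 0.331 ] A 2680mm2 L 61.5 W 58.3 mid [0.5571 0.3311]
Xbig           cen [0.5579 0.3286] A 6467mm2 L 108.2 W 107.7 mid [0.5581 0.3285]
Yleaf          cen [0.6602 0.1109] A 3627mm2 L 109.7 W 47.9 yaw 3.077 origin [0.6351 0.1125]
Yleaf          cen [0.6581 0.1116] A 10034mm2 L 131.2 W 78.0 yaw 3.084 origin [0.6332 0.113 ]
Ybig           cen [0.557  0.3308] A 2705mm2 L 60.9 W 57.9 mid [0.557  0.3307]
Ybig           cen [0.5586 0.3283] A 6493mm2 L 107.5 W 107.2 mid [0.5583 0.3286]
Zleaf          cen [0.6592 0.1098] A 4188mm2 L 110.9 W 53.9 yaw 3.097 origin [0.634  0.1109]
Zleaf          cen [0.6575 0.1056] A 9999mm2 L 130.7 W 78.1 yaw 3.086 origin [0.6325 0.107 ]
Zcarp          cen [ 0.6347 -0.0857] A 4176mm2 L 118.9 W 48.5 yaw 2.945 origin [ 0.6101 -0.0808]
Zsmall         cen [ 0.5555 -0.3193] A 1174mm2 L 41.1 W 37.6 mid [ 0.5554 -0.3199]
Zsmall         cen [ 0.556  -0.3175] A 4230mm2 L 66.1 W 65.8 mid [ 0.5561 -0.3175]
Tsmall         cen [ 0.5554 -0.3193] A 1119mm2 L 38.6 W 37.0 mid [ 0.555  -0.3192]
Tsmall         cen [ 0.5554 -0.3198] A 4172mm2 L 81.2 W 81.1 mid [ 0.5555 -0.3198]
```

View pics/Z1.png

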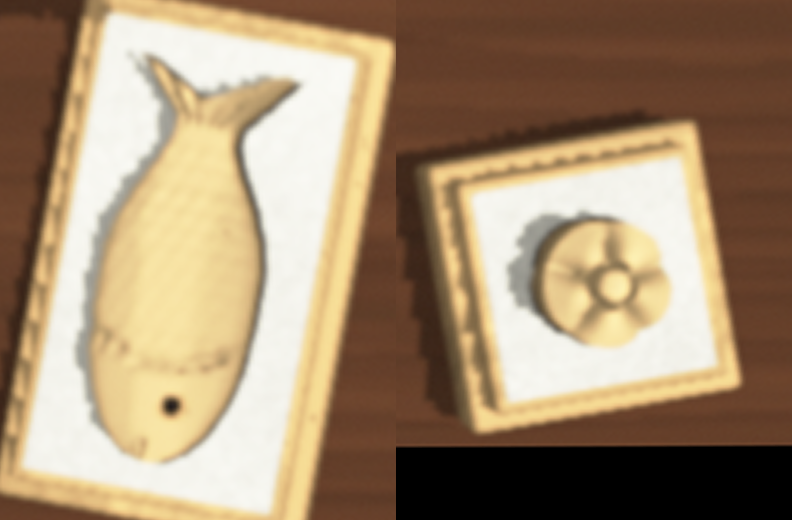

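View pics/top9.png

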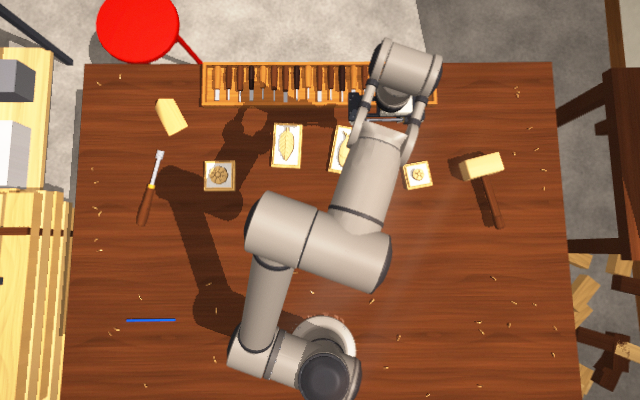

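```bash
python3 -c "
from cell import ctrl
print(ctrl.hand_in())"
```

```text
the job is handed in; nothing more can be done
None
```

All four ornaments are laid carved side up on their matching patterns. The carp and the leaf point the way they are drawn, and each rosette is on its own block. I handed the job in at about 29 s, with the gripper open and clear of everything.

| Ornament | Distance from drawn position, last wrist-camera measurements |
|---|---|
| leaf | up to about 1.7 mm, yaw within 0.012 rad |
| carp | about 1.2 mm, yaw within 0.01 rad |
| larger rosette | under 1 mm |
| smaller rosette | under 1 mm |

- **Visible line:** A thin edge of drawn line still shows beside some rims. I put this down to the viewing angle and the error of up to about 2 mm, and did not adjust further.
- **Discounted reading:** One oblique leaf measurement disagreed by about 7 mm because the gripper cut off part of the view. Two clearer views agreed with each other, so I went with those.
- **Mallet and gouge:** The last top picture shows both where they lay at the start.
- **Forces:** The highest contact force I read was about 8 N.

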